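Load the reagent carrier

TASK

Load the low white carrier tray for the next bench: stand the large, the medium and the small screw-cap bottle that are scattered over the front of the worktop upright in the tray, each in the round hole made for its size, and lay the big centrifuge tube in the tray's long trough. Do not knock any of them over, and leave the squeeze bottle and the open beaker, which do not belong in the carrier, standing where they are.

Things in the scene. Friction and masses are not known exactly. Their poses are not given: they have to be found in the camera images.
- bottle_large: Large clear screw-cap bottle, 69 mm diameter, 150 mm tall; straight to about 100 mm, shoulder to 129 mm; cap 43 mm diameter from 124 to 150 mm, body or cap can be gripped. About 0.45 kg. Stands loose on the open front of the worktop, left or right of the tray (two like bottles far back under the shelf are fixed and not meant). Origin: centre of its underside, z up.
- bottle_mid: The medium bottle with a screw cap, round, 56 mm diameter, 118 mm tall; body straight from 5 to 75 mm, shoulder up to 102 mm, cap 35 mm diameter above it. About 0.28 kg. Stands upright and loose to the left or right of the tray. Origin: centre of its underside, z up.
- bottle_little: The small bottle with a screw cap, round, 38 mm diameter, 75 mm tall; body straight from 4 to 48 mm, shoulder up to 64 mm, cap 24 mm diameter above it. About 0.05 kg. Stands upright and loose to the left or right of the tray. Origin: centre of its underside, z up.
- tube: Big (50 ml) centrifuge tube lying on its side, loose, does not roll: 114 mm long, 0.03 kg. Origin: middle of its length at its underside; y is its length, z up. From y = -57 to +2 mm it is 32 mm wide, 34 mm high; from +2 to +57 mm 26 wide, 30 high. Grip it across its width (x axis) at about y = -15 mm. At the start it lies roughly along world x (within 0.4 rad).
- squeeze_bottle: Look-alike that stays: white plastic squeeze bottle with a bent spout, 67 mm diameter, 217 mm tall with spout. Origin at its underside; the bottle's axis is 17 mm from the origin along its +y axis. Loose; must not be moved.
- glass_beaker: Look-alike that stays: open empty glass beaker, 50 mm diameter, 70 mm tall, no cap. Origin: centre of its underside. Loose; must not be moved.
- carrier: White tray, fixed, 176 mm (its x) by 316 mm (y), nowhere higher than 16 mm, floor 4 mm thick. Origin: centre of its underside; z up; within 0.2 rad of the world axes. On its robot side (-x) the grey-floored open trough for the tube: 50 mm (x) by 132 mm (y), centre at x = -54, y = 0 mm, floor at z = 4, rims at z = 16 mm. Behind it the three inserts, in a row along y, 102 mm apart, at x = +31 mm.
- insert_large: Grey square insert 100 x 100 x 12 mm in the tray, fixed, with a round through hole of 86 mm: the place of the large bottle. Origin: centre of the hole, at its underside, which is the tray's floor (4 mm above the worktop); its top is at 16 mm over the worktop. Which of the three places in the row it has differs from start to start.
- insert_medium: Grey square insert like the others, with a round hole of 73 mm: the place of the medium bottle. Origin: centre of the hole, on the tray's floor.
- insert_small: Grey square insert like the others, with a round hole of 55 mm: the place of the small bottle. Origin: centre of the hole, on the tray's floor.
There are look-alikes about, which are no part of the job. What is shaped like the bottle_large but blue is not meant.

How it is judged:
By the outcome, as a careful person would: the job done as asked, in the order asked, and still so for the second after the job is handed in, with the robot touching nothing.
It also fails if it takes over 115 s, if anything falls off the work surface, if the arm or the gripper's body presses on something with over 40 N, if the wrist force passes 120 N, or if a joint passes its speed limit or range.

ROBOT

A 6-joint arm with a two-finger parallel gripper is mounted at the origin on a cart in front of the work surface, level with it; the furniture and walls round the work are solid. World frame = base frame: x ahead of the robot, y to its left, z up, the work surface at z = 0. Lengths are in m, angles in rad, forces in N, time in s.
With the tool pointing down it reaches from about 0.3 to 0.85 m from the base axis. Payload 4.2 kg.
Tool frame: the origin (TCP) lies on the centre line of the jaws, within the pads' length; the fingertips stand 22 mm ahead of it and the grasp point (between the pads) lies 3 mm ahead of it (ctrl.tip_reach is the z of the fingertips in the tool frame, in m); z points along the fingers, y is the line along which they close (so a half turn about z gives the same grasp; the last joint's range is limited). The gripper opens to 91 mm and grips with 3 to 60 N. Pads are 32 mm wide; open, the fingers measure 118 mm over their backs; the gripper's body (76 mm by 178 mm) begins 60 mm behind the grasp point.
Start: joints at [1.093, 0.32, 1.565, -0, 1.257, -0.02], TCP at [0.254, 0.516, 0.199] pointing down, gripper open.
Joint ranges: [-3.11, 3.11], [-0.84, 2.01], [0.21, 2.61], [-1.34, 4.49], [0.05, 2.63], [-2.56, 2.56]. Speed limits (rad/s): [2.57, 2.57, 3.14, 3.14, 3.14, 3.14].

INTERFACE

Orientations are given as a unit quaternion [x, y, z, w].
In Python, from station import ctrl gives the robot as it stands.
- The arm moves only by the tool carry_out, never from a script. Its argument "moves" is a list of rows, each an object with "linear": the shift along the tool's x, y, z normalised to -1 to 1, where 1 is 0.025 m, a list of three; "twist": the turn about the tool's z normalised to -1 to 1, where 1 is 8 degrees. A call has 1 to 8 rows; each row shifts and turns the commanded pose from where the row before left it, along the tool's axes as they then stand; what a row does not reach is not made up. A row lasts 1/8 s, in which the tool goes at most 62.5 mm and 10.7 degrees, less where a joint would pass 70% of its speed; a pose out of reach is approached as far as the arm can. A call with a number of a shift or a turn outside -1 to 1 is refused whole. A call with a gripper value outside its range is refused whole. "grip" is the opening, from -1 (shut) to 1 (fully open), set as the call begins (left out, the last holds). The fingers move at their own pace and stop on an object; the grip force is fixed at half the most. Time passes only in rows, so rows that do not move let the fingers close. It gives the time, the measured TCP pose, the force, the opening and the grip force at its end, in the units of the state.
- ctrl.get_state(): the state, without advancing time (a new reading comes with each control period).
- ctrl.get_image(name): name is "scene" or "top" or "wrist"; returns a dict with "color" (480x640x3 uint8, red, green, blue), "depth" (480x640 float32, m along the optical axis (not along the pixel's ray), 0 where there is no reading), "intrinsics" (3x3 intrinsics, pixels), "extrinsics" (4x4, takes a point from camera to world coordinates). Camera axes: x right, y up, looking along -z (the intrinsics and any distortion apply to the point x, -y, -z); pixel columns grow to the right and rows downward; lengths in m; the calibration is good to about 2 mm. A picture is of the moment at which its call begins.
- ctrl.sign_off(): hands the job in; it is judged then, once.
The state is a dict: "clock": time; "qpos": joint angles; "qvel": joint speeds; "tau": joint torques, N m; "position": TCP position; "ee_rot": TCP orientation; "ft_force": force on the tool from outside, world axes, zero at the start; "ft_torque": the same for the moment, N m; "opening": opening from 0.0 (shut) to 1.0 (fully open); "grip_force": force on a finger pad.
Only numpy, scipy, OpenCV 4.12 (cv2) and the standard library are available. Lean on these libraries where they do the work, as an engineer would, in place of code of your own. Each camera call takes 0.05 s, during which the arm holds its last target. There are 200 camera calls.

## Working session

There is one attempt and no reset: what is moved stays moved. The work goes in short steps, Python scripts to look and compute and a tool call to move; the robot and the scene stay as the last step left them, time stands still between calls to the robot, and variables do not carry over. Pictures are saved under pics/ and viewed, at most 17 in all, crops included, and the job is handed in when it is done.

Besides the shell and the picture viewer there is one more tool, called after "Request:" by a JSON object that holds its "name" and its "arguments". carry_out: Moves the arm, as the interface text tells. Scaled input: -1 to 1 covers 0.025 m each way for a shift and 8 degrees each way for a turn. Its arguments: {"type":"object","properties":{"moves":{"type":"array","items":{"type":"object","properties":{"linear":{"type":"array","items":{"type":"number","minimum":-1,"maximum":1}},"twist":{"type":"number","minimum":-1,"maximum":1}}}},"grip":{"type":"number"}},"required":["moves"]}

```bash
ls; mkdir -p pics; python3 - <<'E'
from station import ctrl
import cv2,numpy as np
s=ctrl.get_state();print({k:np.round(v,3) for k,v in s.items()},ctrl.tip_reach)
for n in ("scene","top"):
    d=ctrl.get_image(n);cv2.imwrite(f"pics/{n}0.png",d["color"][...,::-1]);np.savez(f"{n}0.npz",**d);print(n,np.round(d["intrinsics"],1).tolist(),np.round(d["extrinsics"],3).tolist(),(d["depth"]>0).mean(), [k for k in d])
E
```

```text
pics
{'clock': np.float64(0.0), 'qpos': array([ 1.093,  0.32 ,  1.566, -0.   ,  1.257, -0.02 ]), 'qvel': array([ 0.001, -0.002,  0.002, -0.002, -0.001,  0.001]), 'tau': array([-1.0000e-03, -4.1247e+01, -2.3197e+01,  7.2000e-02,  4.6000e-02,
       -0.0000e+00]), 'position': array([0.254, 0.515, 0.198]), 'ee_rot': array([ 0.227,  0.974, -0.001, -0.   ]), 'ft_force': array([-0.548,  0.165, -0.782]), 'ft_torque': array([ 0.018,  0.015, -0.006]), 'grip_force': np.float64(0.0), 'opening': np.float64(1.001)} 0.022
scene [[619.7, 0.0, 320.2], [0.0, 619.7, 239.1], [0.0, 0.0, 1.0]] [[-0.942, 0.244, -0.23, 0.102], [-0.335, -0.659, 0.674, 1.075], [0.013, 0.711, 0.703, 1.248], [0.0, 0.0, 0.0, 1.0]] 0.9958984375 ['color', 'depth', 'intrinsics', 'extrinsics']
top [[603.7, 0.0, 306.2], [0.0, 603.7, 229.5], [0.0, 0.0, 1.0]] [[0.261, 0.895, -0.361, -0.24], [-0.965, 0.239, -0.104, -0.255], [-0.007, 0.376, 0.927, 1.901], [0.0, 0.0, 0.0, 1.0]] 0.995908203125 ['color', 'depth', 'intrinsics', 'extrinsics']
```

View pics/scene0.png

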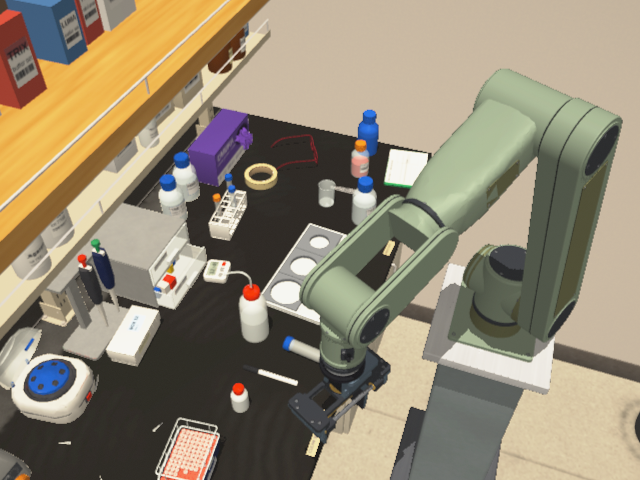

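View pics/top0.png

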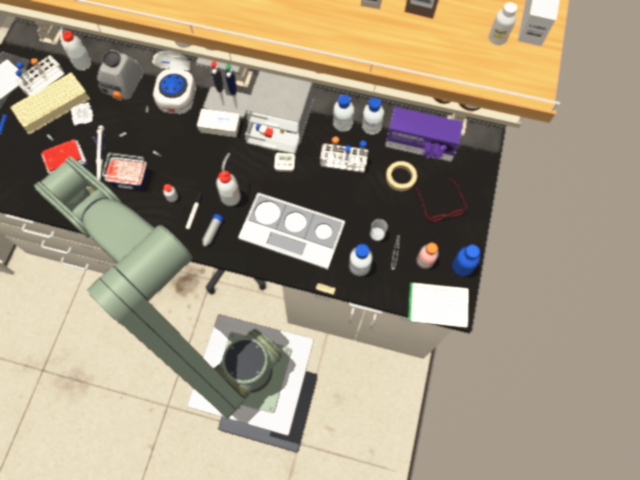

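The scene view shows the large bottle with the blue cap at (364,200). The pink bottle with the orange cap is at (360,158) and the small one with the red cap at (239,397). The squeeze bottle is at (254,312), the beaker at (327,193), the tray at (310,265) and the tube at (300,348). In the top view these are at (361,260), (428,256), (170,193), (228,188), (379,230), (292,230) and (212,230). A solid blue look-alike stands at top (467,260).

```bash
cat > h.py <<'E'
import numpy as np,cv2
def load(n):
    return dict(np.load(n+".npz"))
def rays(d,uv):
    uv=np.atleast_2d(uv).astype(float);K=d["intrinsics"];E=d["extrinsics"]
    c=np.c_[(uv[:,0]-K[0,2])/K[0,0],-(uv[:,1]-K[1,2])/K[1,1],-np.ones(len(uv))]
    return E[:3,3],c@E[:3,:3].T
def plane(d,uv,z):
    o,r=rays(d,uv);return o+r*((z-o[2])/r[:,2])[:,None]
def cloud(d):
    v,u=np.mgrid[:480,:640];o,r=rays(d,np.c_[u.ravel(),v.ravel()])
    return (o+r*d["depth"].ravel()[:,None]).reshape(480,640,3)
def tri(d1,p1,d2,p2):
    o1,r1=rays(d1,p1);o2,r2=rays(d2,p2);r1=r1[0];r2=r2[0]
    s=np.linalg.lstsq(np.c_[r1,-r2],o2-o1,rcond=None)[0]
    a=o1+s[0]*r1;b=o2+s[1]*r2
    return (a+b)/2,np.linalg.norm(a-b)
E
python3 - <<'E'
from h import *
T=load("top0");S=load("scene0");ct=cloud(T);cs=cloud(S)
seeds=dict(large=((361,260),(364,200)),blue=((467,260),(368,130)),mid=((428,256),(360,158)),little=((170,193),(239,397)),squeeze=((228,188),(254,312)),beaker=((379,230),(327,193)))
for n,(a,b) in seeds.items():
    for nm,c,(u,v) in (("top",ct,a),("scene",cs,b)):
        P=c[v-45:v+45,u-35:u+35].reshape(-1,3);P=P[np.isfinite(P).all(1)]
        c0=c[v,u]; P=P[(np.hypot(*(P-c0)[:,:2].T)<.06)&(P[:,2]>.01)&(P[:,2]<.25)]
        zt=np.percentile(P[:,2],99);Q=P[P[:,2]>zt-.006]
        (x,y),r=cv2.minEnclosingCircle(Q[:,:2].astype(np.float32));(X,Y),R=cv2.minEnclosingCircle(P[:,:2].astype(np.float32))
        print(n,nm,"top z %.3f cap (%.3f,%.3f) d%.0f n%d | body (%.3f %.3f) d%.0f"%(zt,x,y,2000*r,len(Q),X,Y,2000*R))
# tray
for nm,d in (("top",T),("scene",S)):
    c=cloud(d);g=d["color"].astype(int)
    print(nm,[np.round(c[v,u],3).tolist() for u,v in ([(267,212),(295,222),(323,232),(287,242)] if nm=="top" else [(287,292),(303,265),(319,242)])])
def crop(d,x0,y0,w,h,k):return cv2.resize(d["color"][y0:y0+h,x0:x0+w,::-1],(w*k,h*k),interpolation=cv2.INTER_CUBIC)
a=crop(T,195,180,160,100,5);cv2.imwrite("pics/traytop.png",a)
b=np.hstack([crop(T,340,215,150,75,5)[:, :400*2][:,:400] if 0 else crop(T,340,215,130,75,3),crop(S,310,100,130,130,3)[:225]]);
cv2.imwrite("pics/bot.png",np.vstack([b,np.hstack([crop(S,310,100,130,130,3)[225:],crop(S,205,280,130,140,3)[225:390]])]))
E
```

```text
large top top z 0.155 cap (0.421,-0.244) d42 n64 | body (0.415 -0.253) d87
large scene top z 0.153 cap (0.420,-0.239) d46 n96 | body (0.416 -0.228) d81
blue top top z 0.157 cap (0.503,-0.571) d42 n38 | body (0.492 -0.578) d97
blue scene top z 0.153 cap (0.503,-0.569) d46 n52 | body (0.493 -0.552) d116
mid top top z 0.124 cap (0.496,-0.453) d35 n24 | body (0.481 -0.453) d87
mid scene top z 0.122 cap (0.495,-0.448) d39 n48 | body (0.494 -0.442) d60
little top top z 0.079 cap (0.499,0.440) d24 n17 | body (0.494 0.432) d110
little scene top z 0.079 cap (0.498,0.445) d26 n77 | body (0.498 0.446) d39
squeeze top top z 0.213 cap (0.572,0.243) d29 n15 | body (0.536 0.220) d111
squeeze scene top z 0.215 cap (0.572,0.247) d35 n31 | body (0.551 0.257) d79
beaker top top z 0.075 cap (0.548,-0.278) d49 n12 | body (0.566 -0.276) d108
beaker scene top z 0.072 cap (0.544,-0.275) d57 n50 | body (0.546 -0.277) d63
top [[0.528, 0.105, 0.001], [0.519, 0.002, -0.002], [0.51, -0.099, -0.008], [0.442, 0.009, -0.004]]
scene [[0.524, 0.101, 0.006], [0.518, -0.003, 0.008], [0.509, -0.108, 0.002]]
```

View pics/traytop.png

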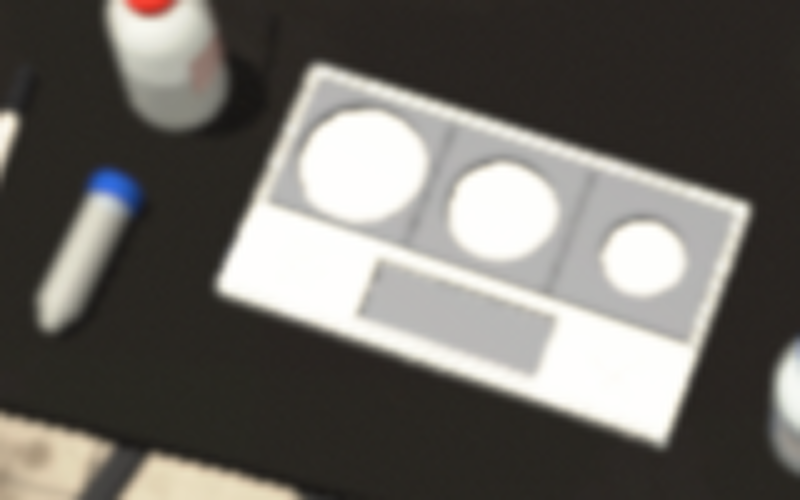

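View pics/bot.png

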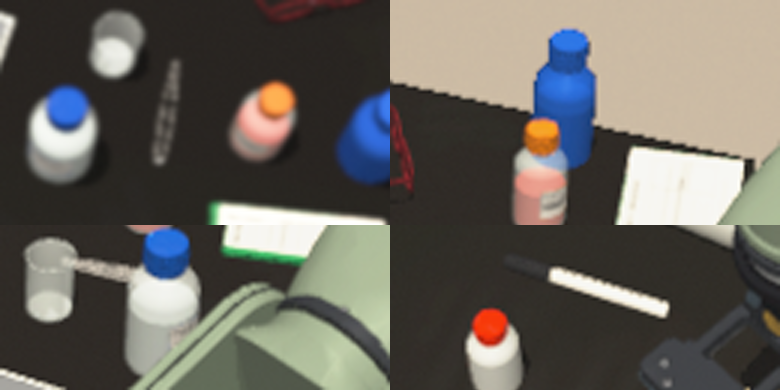

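The large and medium bottles are both right of the tray. The colourless one with the blue cap, top (361,260), is 155 mm high with a 42 mm cap, so it is the large bottle; the solid blue one is excluded. The orange-capped one, top (428,256), is 123 mm high with a 35 mm cap, so it is the medium. The red-capped one, top (170,193), is 79 mm high with a 24 mm cap, so it is the small. Both crops confirm this: the tray's holes run large, medium, small from left to right, and the tube's cap end points away from the robot.

```bash
python3 - <<'E'
from h import *
T=load("top0");S=load("scene0")
def blobs(d,box,thr,lo,hi):
    x0,y0,x1,y1=box;g=d["color"].min(2)[y0:y1,x0:x1]
    m=((g>=thr[0])&(g<=thr[1])).astype(np.uint8)
    n,_,st,c=cv2.connectedComponentsWithStats(m,connectivity=4)
    return [(c[i]+[x0,y0],st[i,4]) for i in range(1,n) if lo<st[i,4]<hi]
for nm,d,box in (("top",T,(235,190,350,270)),("scene",S,(262,220,345,320))):
    for thr in ((225,255),):
        for c,a in blobs(d,box,thr,60,1500): print(nm,np.round(c,1),a,np.round(plane(d,c,.010),3))
# trough (grey, top) and tray outline
g=T["color"].min(2)
m=np.zeros_like(g);m[190:270,235:350]=(g[190:270,235:350]>100)
cs=max(cv2.findContours(m,0,2)[0],key=cv2.contourArea)[:,0]
P=plane(T,cs,.014);r=cv2.minAreaRect(P[:,:2].astype(np.float32)*1000);print("tray",r)
for c,a in blobs(T,(265,225,312,260),(120,210),100,1500): print("grey",c,a,np.round(plane(T,c,.004),3))
# tube
c=cloud(T)
for nm,d,box in (("top",T,(195,208,226,250)),("scene",S,(278,325,325,368))):
    x0,y0,x1,y1=box;q=np.zeros((480,640),np.uint8);q[y0:y1,x0:x1]=d["color"][y0:y1,x0:x1].max(2)>90
    k=max(cv2.findContours(q,0,2)[0],key=cv2.contourArea);f=np.zeros_like(q);cv2.drawContours(f,[k],0,1,-1)
    P=plane(d,k[:,0],.016);r=cv2.minAreaRect(P[:,:2].astype(np.float32)*1000);print("tube",nm,r,np.percentile(cloud(d)[f>0][:,2],[10,50,95]).round(3))
E
```

```text
top [267.1 212.9] 409 [[0.522 0.102 0.01 ]]
top [295.  222.1] 301 [[0.513 0.001 0.01 ]]
top [286.3 243.6] 1216 [[0.431 0.008 0.01 ]]
top [323.3 231.5] 170 [[ 0.505 -0.101  0.01 ]]
scene [318.9 242.3] 140 [[ 0.506 -0.098  0.01 ]]
scene [302.2 266. ] 285 [[0.518 0.003 0.01 ]]
scene [285.7 292.3] 493 [[0.526 0.106 0.01 ]]
scene [307.1 312.8] 183 [[0.449 0.15  0.01 ]]
tray ((483.3577880859375, 5.3449554443359375), (324.5832824707031, 185.1968231201172), 85.19710540771484)
grey [294.80246914 231.26234568] 324 [[ 0.483 -0.007  0.004]]
grey [285.89300412 242.88888889] 486 [[0.435 0.011 0.004]]
tube top ((412.23388671875, 265.32379150390625), (34.74111557006836, 122.21013641357422), 83.21947479248047) [0.001 0.025 0.035]
tube scene ((425.0120849609375, 243.2893829345703), (101.2533187866211, 106.31013488769531), 19.309587478637695) [0.018 0.031 0.493]
```

Request:
{"name": "carry_out", "arguments": {"moves": [{"linear": [0,0,-0.5],"twist": 1},{"linear": [0,0,-0.5],"twist": 1},{"linear": [0,0,-0.5],"twist": 1},{"linear": [0,0,-0.5],"twist": 1},{"linear": [0,0,-0.5],"twist": 1},{"linear": [0,0,-0.5],"twist": 1},{"linear": [0,0,-0.5],"twist": 1},{"linear": [0,0,-0.5],"twist": 1}]}}

```text
clock: 1.1
position: [0.254, 0.5156, 0.2984]
ee_rot: [0.71, 0.704, -0.001, 0.0]
ft_force: [0.4, -0.3, 0.4]
opening: 0.999
grip_force: 0.0
```

Request:
{"name": "carry_out", "arguments": {"moves": [{"linear": [-1,0.22,0]},{"linear": [-1,0.22,0]},{"linear": [-1,0.22,0]},{"linear": [-1,0.22,0]},{"linear": [-1,0.22,0]},{"linear": [-1,0.22,0]},{"linear": [-1,0.22,0]},{"linear": [-1,0.22,0]}]}}

```text
validation failed for argument at $.mo...
```

Request:
{"name": "carry_out", "arguments": {"moves": [{"linear": [-1,0.22,0]},{"linear": [-1,0.22,0]},{"linear": [-1,0.22,0]},{"linear": [-1,0.22,0]},{"linear": [-1,0.22,0]},{"linear": [-1,0.22,0]},{"linear": [-1,0.22,0]},{"linear": [-1,0.22,0]}]}}

```text
validation failed for argument at $.mo...
```

Request:
{"name": "carry_out", "arguments": {"moves": [{"linear": [-1,0.22,0]},{"linear": [-1,0.22,0]},{"linear": [-1,0.22,0]},{"linear": [-1,0.22,0]},{"linear": [-1,0.22,0]},{"linear": [-1,0.22,0]},{"linear": [0,0,0]}]}}

```text
validation failed for argument at $.mo...
```

```bash
python3 - <<'E'
from station import ctrl
from h import *
d=ctrl.get_image("wrist");np.savez("w1.npz",**d);cv2.imwrite("pics/w1.png",d["color"][...,::-1]);print(d["intrinsics"].round(1).tolist(),d["extrinsics"].round(3).tolist(),ctrl.get_state()["position"])
t=ctrl.get_image("top");np.savez("top1.npz",**t);np.savez("scene1.npz",**ctrl.get_image("scene"))
E
```

```text
[[429.6, 0.0, 315.2], [0.0, 429.6, 240.2], [0.0, 0.0, 1.0]] [[1.0, 0.008, 0.002, 0.255], [-0.008, 0.954, 0.299, 0.601], [0.0, -0.299, 0.954, 0.484], [0.0, 0.0, 0.0, 1.0]] [0.25442827 0.51633048 0.3003016 ]
```

View pics/w1.png

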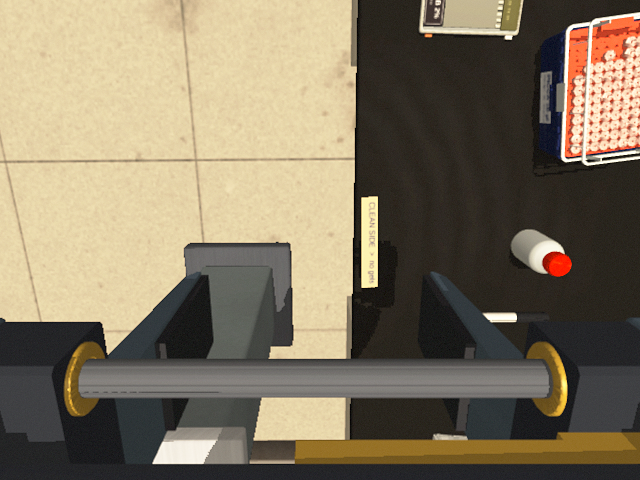

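The wrist view looks down between the fingers and shows the small bottle's red cap at (557,264). The refused rows probably need an explicit twist.

Request:
{"name": "carry_out", "arguments": {"moves": [{"linear": [-1,0.22,0],"twist": 0},{"linear": [-1,0.22,0],"twist": 0},{"linear": [-1,0.22,0],"twist": 0},{"linear": [-1,0.22,0],"twist": 0},{"linear": [-1,0.22,0],"twist": 0},{"linear": [-1,0.22,0],"twist": 0},{"linear": [-1,0.22,0],"twist": 0},{"linear": [-1,0.22,0],"twist": 0}]}}

```text
clock: 2.25
position: [0.2973, 0.3142, 0.2981]
ee_rot: [0.708, 0.706, -0.0, 0.0]
ft_force: [0.7, -0.5, 0.6]
opening: 0.998
grip_force: 0.0
```

Request:
{"name": "carry_out", "arguments": {"moves": [{"linear": [-1,0.22,0],"twist": 0},{"linear": [-1,0.22,0],"twist": 0},{"linear": [-1,0.22,0],"twist": 0},{"linear": [-1,0.22,0],"twist": 0},{"linear": [-1,0.22,0],"twist": 0},{"linear": [-1,0.22,0],"twist": 0},{"linear": [-1,0.22,0],"twist": 0},{"linear": [-1,0.22,0],"twist": 0}]}}

```text
clock: 3.25
position: [0.3402, 0.1142, 0.2981]
ee_rot: [0.708, 0.706, -0.0, -0.0]
ft_force: [0.3, -0.5, -0.6]
opening: 0.999
grip_force: 0.0
```

Request:
{"name": "carry_out", "arguments": {"moves": [{"linear": [-1,0.22,0],"twist": 0},{"linear": [-1,0.22,0],"twist": 0},{"linear": [-1,0.22,0],"twist": 0},{"linear": [-1,0.22,0],"twist": 0},{"linear": [-1,0.22,0],"twist": 0},{"linear": [0,0,0],"twist": 0.6},{"linear": [0,0,0],"twist": 0}]}}

```text
clock: 4.12
position: [0.3671, -0.0101, 0.2981]
ee_rot: [0.737, 0.676, -0.0, -0.0]
ft_force: [0.0, -0.1, 1.0]
opening: 0.997
grip_force: 0.0
```

```bash
cat >> h.py <<'E'
def snap(ns):
    from station import ctrl
    for n,f in ns: np.savez(f,**ctrl.get_image(n))
    s=ctrl.get_state();R=None
    from scipy.spatial.transform import Rotation
    R=Rotation.from_quat(s["ee_rot"]).as_matrix();print("pos",s["position"].round(4),"yaw deg",np.degrees(np.arctan2(R[1,1],R[0,1])).round(2));return s["position"],R
def px(d,P):
    E=d["extrinsics"];K=d["intrinsics"];c=(np.asarray(P)-E[:3,3])@E[:3,:3]
    return np.r_[K[0,2]-K[0,0]*c[0]/c[2],K[1,2]+K[1,1]*c[1]/c[2]]
E
python3 - <<'E'
from h import *
snap([("wrist","w2"),("top","top2"),("scene","scene2")])
W=load("w2");cv2.imwrite("pics/w2.png",W["color"][...,::-1])
for P in ([.524,.104,.01],[.5155,.002,.01],[.5055,-.0995,.01],[.4205,-.2415,.15]):print(px(W,P).round())
E
```

```text
pos [ 0.3673 -0.0096  0.2984] yaw deg -4.92
[458.  63.]
[449. 164.]
[440. 252.]
[391. 447.]
```

View pics/w2.png

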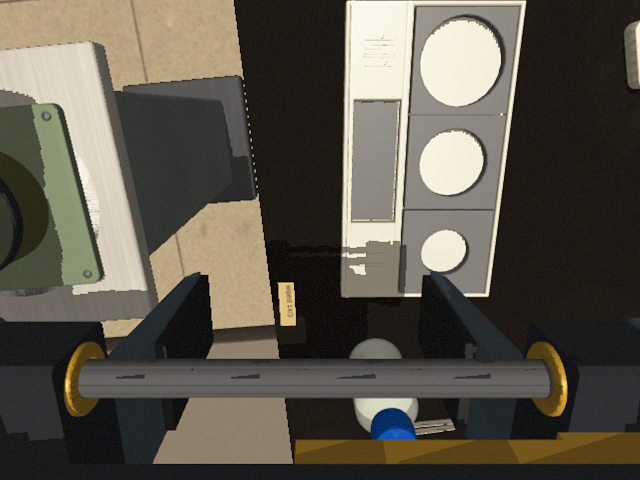

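The wrist view shows the whole tray, with hole centres at about (460,60), (452,162) and (444,250) and the trough at (375,160). The large bottle's cap is at (394,425). These agree with the predicted pixels within about 4.

```bash
python3 - <<'E'
from h import *
W=load("w2");T=load("top2");g=W["color"].min(2)
m=(g>190).astype(np.uint8)
cen=[]
for (u,v),tp in zip([(460,60),(452,162),(444,250)],[(267.1,212.9),(295,222.1),(323.3,231.5)]):
    f=m.copy();mask=np.zeros((482,642),np.uint8);cv2.floodFill(f,mask,(u,v),2)
    k=max(cv2.findContours((f==2).astype(np.uint8),0,1)[0],key=cv2.contourArea)
    e=cv2.fitEllipse(k)
    p=plane(W,e[0],.010)[0];P4=plane(W,k[:,0],.010);_,r=cv2.minEnclosingCircle(P4[:,:2].astype(np.float32))
    cen.append(p);print(np.round(e[0],1),np.round(p,4),"d",round(2000*r,1),"depth z",cloud(W)[int(v),int(u)].round(4),"tri with top",[np.round(x,4) for x in tri(W,e[0],T,tp)])
a,b,c=cen;print("yaw",np.degrees(np.arctan2(-(a-c)[0],(a-c)[1])))
t=(cv2.inRange(W["color"],(100,)*3,(175,)*3)>0).astype(np.uint8);f=t.copy();cv2.floodFill(f,np.zeros((482,642),np.uint8),(375,160),2)
k=max(cv2.findContours((f==2).astype(np.uint8),0,1)[0],key=cv2.contourArea)[:,0];P=plane(W,k,.004)[:,:2]
print("trough",cv2.minAreaRect(P.astype(np.float32)*1000))
T1=(np.mean(cen,0)); print("trough pred",T1+np.array([-.085*np.cos(-.09),.085*.09,0]))
print("table z",[cloud(W)[v,u].round(3).tolist() for u,v in((300,150),(580,200))])
E
```

```text
[459.8  62.6] [0.5259 0.1043 0.01  ] d 82.8 depth z [0.5282 0.1073 0.0031] tri with top [array([ 0.5338,  0.1067, -0.0181]), np.float64(0.0022)]
[450.6 162.5] [0.5172 0.0034 0.01  ] d 69.8 depth z [0.5208 0.0028 0.0034] tri with top [array([ 0.5197,  0.0019, -0.0025]), np.float64(0.0027)]
[443.  250.4] [ 0.5091 -0.0977  0.01  ] d 52.1 depth z [ 0.5123 -0.0997  0.0032] tri with top [array([ 0.5101, -0.1004,  0.0009]), np.float64(0.0033)]
yaw -4.726783897453942
trough ((434.30096435546875, 8.118938446044922), (133.5362548828125, 49.992958068847656), 85.91032409667969)
trough pred [0.43275849 0.01097449 0.01      ]
table z [[0.354, 0.03, 0.0], [0.669, -0.054, -0.001]]
```

Request:
{"name": "carry_out", "arguments": {"moves": [{"linear": [-1,0.15,0],"twist": 0},{"linear": [-1,0.15,0],"twist": 0},{"linear": [-1,0.15,0],"twist": 0},{"linear": [-1,0.15,0],"twist": 0},{"linear": [-1,0.15,0],"twist": 0},{"linear": [-1,0.15,0],"twist": 0},{"linear": [-1,0.15,0],"twist": 0},{"linear": [-1,0.15,0],"twist": 0}]}}

```text
clock: 5.28
position: [0.38, -0.212, 0.2985]
ee_rot: [0.737, 0.676, 0.0, -0.0]
ft_force: [-0.5, -0.4, -0.2]
opening: 1.002
grip_force: 0.0
```

```bash
cat >> h.py <<'E'
def cap(d,lo,hi,z,dia=None):
    """largest blob of the HSV range -> pixel centre and point on plane z"""
    m=cv2.inRange(cv2.cvtColor(d["color"],cv2.COLOR_RGB2HSV),lo,hi)
    k=max(cv2.findContours(m,0,1)[0],key=cv2.contourArea);c=cloud(d);f=np.zeros_like(m);cv2.drawContours(f,[k],0,1,-1)
    P=c[f>0];zt=np.percentile(P[:,2],95);Q=P[P[:,2]>zt-.005];(x,y),r=cv2.minEnclosingCircle(Q[:,:2].astype(np.float32))
    print("px",cv2.minEnclosingCircle(k)[0],"top z %.4f centre %.4f %.4f dia %.1f"%(zt,x,y,2000*r));return np.r_[x,y,zt]
def rel(p,R,t):
    print("go (tool, units)",(R.T@(np.asarray(t)-p)/.025).round(2))
E
python3 - <<'E'
from h import *
p,R=snap([("wrist","w3")]);W=load("w3");cv2.imwrite("pics/w3.png",W["color"][...,::-1])
c=cap(W,(105,120,60),(130,255,255),.15);rel(p,R,[c[0],c[1],.149])
E
```

```text
pos [ 0.3804 -0.2147  0.2983] yaw deg -5.0
px (370.546630859375, 242.90353393554688) top z 0.1499 centre 0.4101 -0.1935 dia 140.4
go (tool, units) [0.97 1.11 5.97]
```

View pics/w3.png

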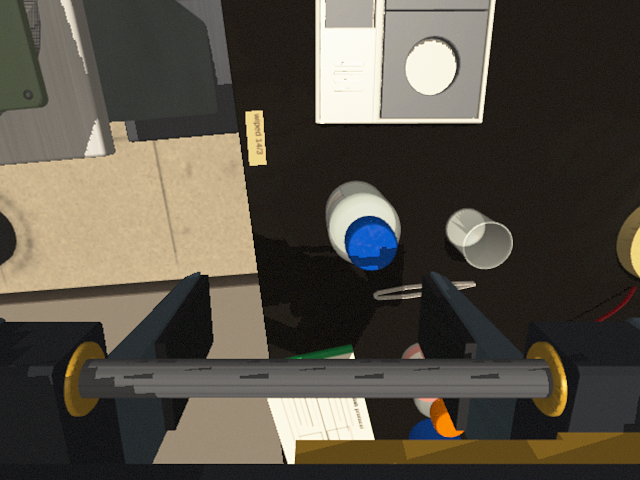

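The cap sits at (371,243) in w3. Flying depth pixels at its edge spoiled the circle, so I'll use the median depth height and cast the cap's outline onto that plane.

```bash
python3 - <<'E'
s=open('h.py').read();a=s.index("def cap(");b=s.index("def rel(")
s=s[:a]+'''def cap(d,lo,hi,box=(0,0,640,330)):
    m=cv2.inRange(cv2.cvtColor(d["color"],cv2.COLOR_RGB2HSV),lo,hi);q=np.zeros_like(m);x0,y0,x1,y1=box;q[y0:y1,x0:x1]=m[y0:y1,x0:x1]
    k=max(cv2.findContours(q,0,1)[0],key=cv2.contourArea);f=np.zeros_like(m);cv2.drawContours(f,[k],0,1,-1);f=cv2.erode(f,np.ones((5,5)))
    P=cloud(d)[f>0];z=np.percentile(P[:,2],80);Q=P[abs(P[:,2]-z)<.004];(x,y),r=cv2.minEnclosingCircle(Q[:,:2].astype(np.float32))
    print("z80 %.4f, eroded top centre %.4f %.4f dia %.1f"%(z,x,y,2000*r), "outline centre",plane(d,cv2.minEnclosingCircle(k)[0],z).round(4));return np.r_[x,y,z]
'''+s[b:];open('h.py','w').write(s)
E
python3 - <<'E'
from h import *
from scipy.spatial.transform import Rotation
from station import ctrl
W=load("w3");s=ctrl.get_state();R=Rotation.from_quat(s["ee_rot"]).as_matrix()
c=cap(W,(105,120,40),(130,255,255));rel(s["position"],R,[c[0],c[1],.149])
E
```

```text
z80 0.1492, eroded top centre 0.4241 -0.2402 dia 40.1 outline centre [[ 0.4238 -0.2375  0.1492]]
go (tool, units) [-0.85  1.83  5.97]
```

Request:
{"name": "carry_out", "arguments": {"moves": [{"linear": [-0.43,0.92,0.4],"twist": 0},{"linear": [-0.42,0.91,0.4],"twist": 0},{"linear": [0,0,1],"twist": 0},{"linear": [0,0,1],"twist": 0},{"linear": [0,0,1],"twist": 0},{"linear": [0,0,1],"twist": 0},{"linear": [0,0,0.9],"twist": 0},{"linear": [0,0,0.3],"twist": 0}]}}

```text
clock: 6.32
position: [0.423, -0.2357, 0.1473]
ee_rot: [0.737, 0.676, -0.0, -0.001]
ft_force: [-0.1, -0.8, -0.1]
opening: 1.004
grip_force: 0.0
```

Request:
{"name": "carry_out", "arguments": {"grip": -1, "moves": [{"linear": [0,0,0],"twist": 0},{"linear": [0,0,0],"twist": 0},{"linear": [0,0,0],"twist": 0},{"linear": [0,0,0],"twist": 0}]}}

```text
clock: 6.82
position: [0.4238, -0.2368, 0.149]
ee_rot: [0.737, 0.675, 0.0, 0.0]
ft_force: [0.6, -0.4, 0.6]
opening: 0.594
grip_force: 0.0
```

Request:
{"name": "carry_out", "arguments": {"moves": [{"linear": [0,0,0],"twist": 0},{"linear": [0,0,0],"twist": 0},{"linear": [0,0,0],"twist": 0},{"linear": [0,0,0],"twist": 0}]}}

```text
clock: 7.32
position: [0.4236, -0.2367, 0.1485]
ee_rot: [0.737, 0.675, 0.0, -0.0]
ft_force: [0.0, -0.1, 1.2]
opening: 0.159
grip_force: 0.0
```

```bash
python3 - <<'E'
from h import *
p,R=snap([("wrist","w4")])
for n,t in (("large",[.526,.1045]),):rel(p,R,t+[.153])
E
```

```text
pos [ 0.4236 -0.2367  0.1485] yaw deg -5.03
go (tool, units) [13.95  2.88 -0.18]
```

The fingers closed to 14 mm without holding anything, so I'll look.

```bash
python3 - <<'E'
from h import *
p,R=snap([("wrist","w5"),("scene","scene5")])
W=load("w5")["color"][...,::-1];S=load("scene5")["color"][...,::-1][100:280,260:420]
cv2.imwrite("pics/w5.png",np.hstack([cv2.resize(W,(480,360)),cv2.resize(S,(320,360),interpolation=2)]))
E
```

```text
pos [ 0.4236 -0.2367  0.1485] yaw deg -5.03
```

View pics/w5.png

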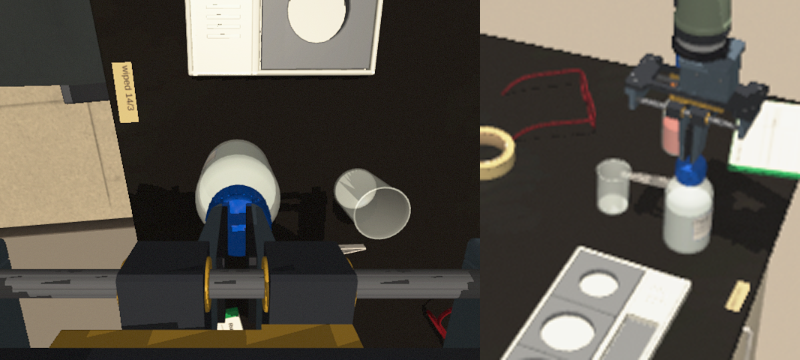

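```bash
python3 - <<'E'
from h import *
W=load("w5");S=load("scene5");c=cloud(W);cs=cloud(S)
p=np.array([.4236,-.2367,.1265])
print("tip px wrist",px(W,p)*.75,"scene",(px(S,p)-[260,100])*2)
print("cap",cap(W,(105,120,40),(130,255,255)))
for u,v in((222,215),(256,215),(237,200),(237,240),(222,250),(256,250),(237,320)):
    print((u,v),c[int(v/.75),int(u/.75)].round(3))
for u,v in((690,155),(690,140),(690,170),(690,165)):
    print("s",cs[100+v//2,260+(u-480)//2].round(3))
E
```

```text
tip px wrist [235.85488201 208.34876424] scene [207.04581941 175.5017608 ]
z80 0.1487, eroded top centre 0.4264 -0.2368 dia 36.8 outline centre [[ 0.4261 -0.2344  0.1487]]
cap [ 0.42635369 -0.23676999  0.14873279]
(222, 215) [ 0.418 -0.219  0.176]
(256, 215) [ 0.436 -0.22   0.178]
(237, 200) [ 0.426 -0.222  0.148]
(237, 240) [ 0.423 -0.25   0.148]
(222, 250) [ 0.419 -0.22   0.212]
(256, 250) [ 0.433 -0.221  0.212]
(237, 320) [ 0.408 -0.433  0.006]
s [ 0.418 -0.221  0.179]
s [ 0.423 -0.236  0.19 ]
s [ 0.415 -0.217  0.154]
s [ 0.421 -0.24   0.146]
```

```bash
python3 - <<'E'
from h import *
from station import ctrl
print(ctrl.tip_reach,[a for a in dir(ctrl) if a[0]!='_'])
for n,p in(("w3",[.3804,-.2147,.2983]),("w5",[.4236,-.2367,.1485])):
    W=load(n);d=cloud(W)-np.array(p)
    m=(np.abs(d[...,0])<.07)&(np.abs(d[...,1])<.05)&(W["color"].max(2)<90)&(d[...,2]>(-.05 if n=="w3" else .004))&(d[...,2]<.1)
    Q=d[m];print(n,len(Q),np.percentile(Q[:,2],[0,1,3,10,30]).round(4),Q[Q[:,2]<np.percentile(Q[:,2],3)].mean(0).round(4))
E
```

```text
0.022 ['PlanningError', 'get_image', 'get_state', 'sign_off', 'tip_reach']
w3 18447 [0.0141 0.0169 0.02   0.0294 0.0518] [0.0048 0.0081 0.0176]
w5 7037 [0.014  0.0177 0.0212 0.0296 0.049 ] [0.002  0.0169 0.0184]
```

Depth from both cameras puts the real fingertips about 15 mm above the reported TCP, not 22 mm below it. That fits what happened: the fingers closed in the air just over the cap. From here I use tip z = TCP z + 0.015, so I open and go 36 mm lower.

Request:
{"name": "carry_out", "arguments": {"grip": 1, "moves": [{"linear": [0,0,0],"twist": 0},{"linear": [0,0,0],"twist": 0},{"linear": [0,0,0],"twist": 0},{"linear": [0,0,0],"twist": 0},{"linear": [0,0,0],"twist": 0},{"linear": [0,0,0],"twist": 0},{"linear": [0,0,0],"twist": 0}]}}

```text
clock: 8.35
position: [0.4236, -0.2367, 0.1485]
ee_rot: [0.737, 0.675, 0.0, -0.0]
ft_force: [-0.2, 0.2, -0.0]
opening: 0.759
grip_force: 0.0
```

Request:
{"name": "carry_out", "arguments": {"moves": [{"linear": [-0.05,0,0.36],"twist": 0},{"linear": [0,0,0.36],"twist": 0},{"linear": [0,0,0.36],"twist": 0},{"linear": [0,0,0.36],"twist": 0},{"linear": [0,0,0],"twist": 0}]}}

```text
clock: 8.98
position: [0.4229, -0.2376, 0.1116]
ee_rot: [0.737, 0.675, -0.0, -0.001]
ft_force: [-0.0, 0.5, 0.4]
opening: 0.996
grip_force: 0.0
```

Request:
{"name": "carry_out", "arguments": {"grip": -1, "moves": [{"linear": [0,0,0],"twist": 0},{"linear": [0,0,0],"twist": 0},{"linear": [0,0,0],"twist": 0},{"linear": [0,0,0],"twist": 0},{"linear": [0,0,0],"twist": 0},{"linear": [0,0,0],"twist": 0},{"linear": [0,0,0],"twist": 0}]}}

```text
clock: 9.85
position: [0.4236, -0.238, 0.1126]
ee_rot: [0.737, 0.675, 0.0, 0.0]
ft_force: [1.2, 0.2, 0.6]
opening: 0.467
grip_force: 30.0
```

Gripped at 42.5 mm opening. Next: lift and carry to the large hole.

Request:
{"name": "carry_out", "arguments": {"moves": [{"linear": [0,0,-0.6],"twist": 0},{"linear": [0,0,-1],"twist": 0},{"linear": [0.3,0,-0.8],"twist": 0},{"linear": [0.7,0.1,0],"twist": 0},{"linear": [1,0.2,0],"twist": 0},{"linear": [1,0.3,0],"twist": 0},{"linear": [1,0.3,0],"twist": 0},{"linear": [1,0.3,0],"twist": 0}]}}

```text
clock: 10.85
position: [0.4636, -0.1141, 0.1714]
ee_rot: [0.737, 0.676, -0.0, -0.001]
ft_force: [0.1, 0.5, -4.7]
opening: 0.463
grip_force: 30.0
```

Request:
{"name": "carry_out", "arguments": {"moves": [{"linear": [1,0.3,0],"twist": 0},{"linear": [1,0.3,0],"twist": 0},{"linear": [1,0.3,0],"twist": 0},{"linear": [1,0.3,0],"twist": 0},{"linear": [1,0.2,0],"twist": 0},{"linear": [1,0.1,0],"twist": 0},{"linear": [1,0,0],"twist": 0}]}}

```text
clock: 11.72
position: [0.516, 0.0567, 0.1713]
ee_rot: [0.737, 0.676, -0.001, -0.001]
ft_force: [-0.1, -0.2, -4.6]
opening: 0.464
grip_force: 30.0
```

Request:
{"name": "carry_out", "arguments": {"moves": [{"linear": [1,0.1,0],"twist": 0},{"linear": [0.7,0.1,0],"twist": 0},{"linear": [0.3,0,0],"twist": 0},{"linear": [0,0,0],"twist": 0}]}}

```text
clock: 12.22
position: [0.526, 0.1045, 0.1722]
ee_rot: [0.737, 0.676, -0.0, -0.0]
ft_force: [-0.7, -0.9, -3.5]
opening: 0.458
grip_force: 30.0
```

```bash
python3 - <<'E'
from h import *
p,R=snap([("wrist","w6"),("top","top6"),("scene","scene6")]);rel(p,R,[.525,.105,.117])
S=load("scene6")["color"][...,::-1][200:350,200:360];W=load("w6")["color"][...,::-1]
cv2.imwrite("pics/s6.png",np.hstack([cv2.resize(W,(400,300)),cv2.resize(S,(320,300))]))
E
```

```text
pos [0.5262 0.1037 0.1725] yaw deg -5.07
go (tool, units) [ 0.05 -0.05  2.22]
```

View pics/s6.png

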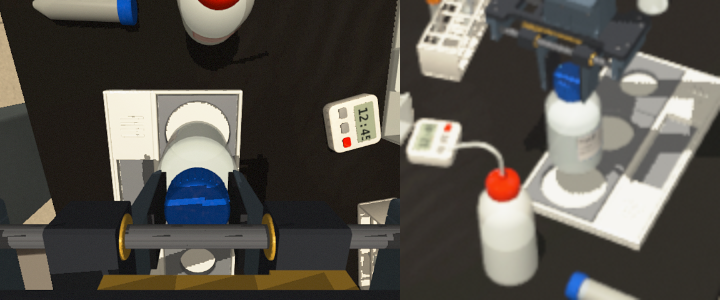

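The bottle hangs upright over the large hole, with the body over the hole at wrist (195,140) and scene (575,180). I'll lower and release.

Request:
{"name": "carry_out", "arguments": {"moves": [{"linear": [0.03,-0.04,0.7],"twist": 0},{"linear": [0,0,0.7],"twist": 0},{"linear": [0,0,0.4],"twist": 0},{"linear": [0,0,0.2],"twist": 0},{"linear": [0,0,0.12],"twist": 0},{"linear": [0,0,0],"twist": 0}]}}

```text
clock: 13.12
position: [0.5256, 0.1052, 0.1198]
ee_rot: [0.737, 0.675, 0.0, 0.0]
ft_force: [-0.0, 0.0, -4.3]
opening: 0.462
grip_force: 30.0
```

Request:
{"name": "carry_out", "arguments": {"moves": [{"linear": [0,0,0.06],"twist": 0},{"linear": [0,0,0.04],"twist": 0},{"linear": [0,0,0.03],"twist": 0},{"linear": [0,0,0],"twist": 0}]}}

```text
clock: 13.62
position: [0.5256, 0.1053, 0.1166]
ee_rot: [0.737, 0.675, 0.0, 0.0]
ft_force: [-0.4, 0.2, -1.3]
opening: 0.461
grip_force: 30.0
```

Request:
{"name": "carry_out", "arguments": {"grip": 1, "moves": [{"linear": [0,0,0],"twist": 0},{"linear": [0,0,0],"twist": 0},{"linear": [0,0,0],"twist": 0},{"linear": [0,0,0],"twist": 0},{"linear": [0,0,0],"twist": 0},{"linear": [0,0,-0.3],"twist": 0},{"linear": [0,0,-0.8],"twist": 0},{"linear": [0,0,-1],"twist": 0}]}}

```text
clock: 14.62
position: [0.5252, 0.1051, 0.1694]
ee_rot: [0.737, 0.675, -0.0, -0.0]
ft_force: [-0.1, 0.8, 0.1]
opening: 1.001
grip_force: 0.0
```

Request:
{"name": "carry_out", "arguments": {"moves": [{"linear": [-0.5,0,-1],"twist": 0},{"linear": [-1,0,-1],"twist": 0},{"linear": [-1,0,-0.5],"twist": 0},{"linear": [-1,0,0],"twist": 0},{"linear": [-1,0,0],"twist": 0},{"linear": [-1,0,0],"twist": 0},{"linear": [-1,0,0],"twist": 0},{"linear": [-1,0,0],"twist": 0}]}}

```text
clock: 15.62
position: [0.509, -0.0824, 0.2319]
ee_rot: [0.737, 0.675, 0.0, 0.0]
ft_force: [0.4, 0.4, 0.3]
opening: 0.996
grip_force: 0.0
```

Request:
{"name": "carry_out", "arguments": {"moves": [{"linear": [-1,0,0],"twist": 0},{"linear": [-1,0,0],"twist": 0},{"linear": [-1,0,0],"twist": 0},{"linear": [-1,0,0],"twist": 0},{"linear": [-1,0,0],"twist": 0},{"linear": [-1,0,0],"twist": 0},{"linear": [-1,0,0],"twist": 0},{"linear": [-1,0,0],"twist": 0}]}}

```text
clock: 16.62
position: [0.4914, -0.2817, 0.2318]
ee_rot: [0.737, 0.675, 0.0, 0.0]
ft_force: [0.2, 0.1, 0.8]
opening: 1.003
grip_force: 0.0
```

Request:
{"name": "carry_out", "arguments": {"moves": [{"linear": [-1,0,0],"twist": 0},{"linear": [-1,0,0],"twist": 0},{"linear": [-1,0,0],"twist": 0},{"linear": [-1,0,0],"twist": 0},{"linear": [-1,0,0],"twist": 0},{"linear": [0,0,0],"twist": 0}]}}

```text
clock: 17.38
position: [0.4802, -0.4073, 0.2307]
ee_rot: [0.738, 0.675, -0.0, -0.0]
ft_force: [0.3, 1.3, -0.5]
opening: 0.998
grip_force: 0.0
```

```bash
python3 - <<'E'
from h import *
p,R=snap([("wrist","w7"),("top","top7"),("scene","scene7")])
W=load("w7");cv2.imwrite("pics/w7.png",W["color"][...,::-1])
c=cap(W,(5,150,120),(20,255,255));rel(p,R,[c[0],c[1],.066-.034])
S=load("top7")["color"][...,::-1][180:280,195:355];cv2.imwrite("pics/w7.png",np.hstack([cv2.resize(W["color"][...,::-1],(400,300)),cv2.resize(S,(400,300))]))
E
```

```text
pos [ 0.4805 -0.405   0.2311] yaw deg -5.02
z80 0.1171, eroded top centre 0.5006 -0.4500 dia 32.2 outline centre [[ 0.5007 -0.447   0.1171]]
go (tool, units) [-1.73  0.96  7.96]
```

View pics/w7.png

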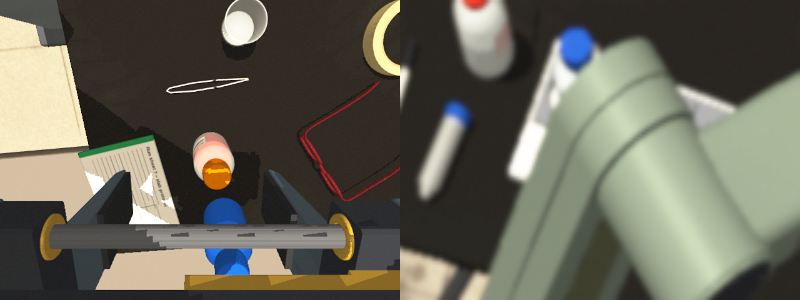

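The medium's cap is at wrist (217,175) in the half-size view, 117 mm high. The large bottle stands in its hole (top crop). Before a body grip I check the gripper's own underside height.

```bash
python3 - <<'E'
from h import *
W=load("w5");c=cloud(W);p=np.array([.4236,-.2367,.1485])
for u,v in((165,250),(165,275),(130,260),(310,260),(100,285),(240,285),(240,335),(60,280),(150,335)):
    print((u,v),((c[int(v/.75),int(u/.75)]-p)*1000).round(0))
E
```

```text
(165, 250) [-16.  41. 105.]
(165, 275) [-14.  41. 116.]
(130, 260) [-25.  41. 108.]
(310, 260) [ 23.  37. 108.]
(100, 285) [-34.  35. 110.]
(240, 285) [  4.  32. 111.]
(240, 335) [  3.  25. 121.]
(60, 280) [-45.  37. 109.]
(150, 335) [-19.  27. 121.]
```

The body starts about 95–100 mm above the TCP, so the whole tool frame is shifted by about 37 mm. A body grip at z = 0.070 (TCP 0.036) leaves about 12 mm over the cap.

Request:
{"name": "carry_out", "arguments": {"moves": [{"linear": [-0.9,0.5,0.3],"twist": 0},{"linear": [-0.8,0.47,0.5],"twist": 0},{"linear": [0,0,1],"twist": 0},{"linear": [0,0,1],"twist": 0},{"linear": [0,0,1],"twist": 0},{"linear": [0,0,1],"twist": 0},{"linear": [0,0,1],"twist": 0},{"linear": [0,0,0],"twist": 0}]}}

```text
clock: 18.52
position: [0.5002, -0.4479, 0.0844]
ee_rot: [0.737, 0.676, -0.0, -0.002]
ft_force: [-0.3, 0.2, 0.2]
opening: 1.001
grip_force: 0.0
```

```bash
python3 - <<'E'
from h import *
p,R=snap([("wrist","w8")]);W=load("w8")
c=cap(W,(5,150,120),(20,255,255));rel(p,R,[c[0],c[1],.036])
E
```

```text
pos [ 0.501  -0.4489  0.0861] yaw deg -4.98
z80 0.1168, eroded top centre 0.5014 -0.4469 dia 32.6 outline centre [[ 0.5014 -0.4445  0.1168]]
go (tool, units) [0.08 0.01 2.  ]
```

Request:
{"name": "carry_out", "arguments": {"moves": [{"linear": [0.05,0,0.7],"twist": 0},{"linear": [0,0,0.7],"twist": 0},{"linear": [0,0,0.4],"twist": 0},{"linear": [0,0,0.2],"twist": 0},{"linear": [0,0,0],"twist": 0}]}}

```text
clock: 19.2
position: [0.501, -0.4485, 0.0359]
ee_rot: [0.737, 0.675, 0.0, -0.0]
ft_force: [-0.1, 0.8, 0.4]
opening: 1.003
grip_force: 0.0
```

Request:
{"name": "carry_out", "arguments": {"grip": -1, "moves": [{"linear": [0,0,0],"twist": 0},{"linear": [0,0,0],"twist": 0},{"linear": [0,0,0],"twist": 0},{"linear": [0,0,0],"twist": 0},{"linear": [0,0,0],"twist": 0},{"linear": [0,0,0],"twist": 0}]}}

```text
clock: 19.95
position: [0.5006, -0.4486, 0.0364]
ee_rot: [0.737, 0.675, -0.0, -0.0]
ft_force: [-1.9, -0.1, 2.0]
opening: 0.59
grip_force: 29.9
```

The 54 mm grip on the body is good. I lift 105 mm so it passes well over the beaker, then carry it to the middle hole.

Request:
{"name": "carry_out", "arguments": {"moves": [{"linear": [0,0,-0.5],"twist": 0},{"linear": [0,0,-1],"twist": 0},{"linear": [0,0,-1],"twist": 0},{"linear": [0.2,0,-1],"twist": 0},{"linear": [0.6,-0.1,-0.7],"twist": 0},{"linear": [1,-0.1,0],"twist": 0},{"linear": [1,-0.1,0],"twist": 0},{"linear": [1,-0.1,0],"twist": 0}]}}

```text
clock: 20.95
position: [0.4991, -0.351, 0.1412]
ee_rot: [0.737, 0.675, 0.0, -0.001]
ft_force: [0.1, -0.1, -2.6]
opening: 0.594
grip_force: 29.8
```

Request:
{"name": "carry_out", "arguments": {"moves": [{"linear": [1,-0.1,0],"twist": 0},{"linear": [1,-0.1,0],"twist": 0},{"linear": [1,-0.1,0],"twist": 0},{"linear": [1,-0.1,0],"twist": 0},{"linear": [1,-0.1,0],"twist": 0},{"linear": [1,0,0],"twist": 0},{"linear": [1,0,0],"twist": 0},{"linear": [1,0,0],"twist": 0}]}}

```text
clock: 21.95
position: [0.5044, -0.1511, 0.1414]
ee_rot: [0.737, 0.675, 0.0, 0.0]
ft_force: [0.4, 0.1, -3.7]
opening: 0.592
grip_force: 29.8
```

Request:
{"name": "carry_out", "arguments": {"moves": [{"linear": [1,0,0],"twist": 0},{"linear": [1,0,0],"twist": 0},{"linear": [1,0,0],"twist": 0},{"linear": [1,0,0],"twist": 0},{"linear": [1,0,0],"twist": 0},{"linear": [0.8,0,0],"twist": 0},{"linear": [0.4,0,0],"twist": 0},{"linear": [0,0,0],"twist": 0}]}}

```text
clock: 22.95
position: [0.518, 0.0023, 0.1413]
ee_rot: [0.737, 0.676, -0.0, 0.0]
ft_force: [0.3, -1.0, -3.1]
opening: 0.59
grip_force: 29.8
```

```bash
python3 - <<'E'
from h import *
p,R=snap([("wrist","w9"),("scene","scene9")]);rel(p,R,[.5175,.003,.0405])
W=load("w9");c=cap(W,(5,150,120),(20,255,255));print("cap rel z",c[2]-p[2])
E
```

```text
pos [0.518  0.0014 0.1413] yaw deg -5.03
go (tool, units) [ 0.07 -0.03  4.03]Traceback (most recent call last):
  File "<stdin>", line 3, in <module>
  File "h.py", line 30, in cap
    P=cloud(d)[f>0];z=np.percentile(P[:,2],80);Q=P[abs(P[:,2]-z)<.004];(x,y),r=cv2.minEnclosingCircle(Q[:,:2].astype(np.float32))
                      ~~~~~~~~~~~~~^^^^^^^^^^^
    return _quantile_unchecked(
        a, q, axis, out, overwrite_input, method, keepdims, weights)
    return _ureduce(a,
                    func=_quantile_ureduce_func,
    ...<5 lines>...
                    overwrite_input=overwrite_input,
                    method=method)
    r = func(a, **kwargs)
    result = _quantile(arr,
                       quantiles=q,
    ...<2 lines>...
                       out=out,
                       weights=wgt)
    slices_having_nans = np.isnan(arr[-1, ...])
                                  ~~~^^^^^^^^^
IndexError: index -1 is out of bounds for axis 0 with size 0
```

The weight (about 3 N) shows it is held. Lowering.

Request:
{"name": "carry_out", "arguments": {"moves": [{"linear": [0.07,0,0.8],"twist": 0},{"linear": [0,0,1],"twist": 0},{"linear": [0,0,1],"twist": 0},{"linear": [0,0,0.6],"twist": 0},{"linear": [0,0,0.3],"twist": 0},{"linear": [0,0,0.2],"twist": 0},{"linear": [0,0,0.06],"twist": 0},{"linear": [0,0,0],"twist": 0}]}}

```text
clock: 24.05
position: [0.5187, 0.0035, 0.0427]
ee_rot: [0.737, 0.675, 0.0, 0.0]
ft_force: [1.0, -0.0, -3.1]
opening: 0.591
grip_force: 29.8
```

Request:
{"name": "carry_out", "arguments": {"moves": [{"linear": [0,0,0.05],"twist": 0},{"linear": [0,0,0.04],"twist": 0},{"linear": [0,0,0.03],"twist": 0},{"linear": [0,0,0],"twist": 0}]}}

```text
clock: 24.55
position: [0.5185, 0.0032, 0.0404]
ee_rot: [0.737, 0.675, 0.0, 0.0]
ft_force: [-1.7, -1.5, 5.0]
opening: 0.595
grip_force: 30.0
```

Request:
{"name": "carry_out", "arguments": {"grip": 1, "moves": [{"linear": [0,0,0],"twist": 0},{"linear": [0,0,0],"twist": 0},{"linear": [0,0,0],"twist": 0},{"linear": [0,0,0],"twist": 0},{"linear": [0,0,-0.3],"twist": 0},{"linear": [0,0,-0.8],"twist": 0},{"linear": [0,0,-1],"twist": 0},{"linear": [0,0,-1],"twist": 0}]}}

```text
clock: 25.55
position: [0.5183, 0.0034, 0.118]
ee_rot: [0.737, 0.675, 0.0, 0.0]
ft_force: [-0.7, 0.2, 0.9]
opening: 1.0
grip_force: 0.0
```

Request:
{"name": "carry_out", "arguments": {"moves": [{"linear": [0,0,-1],"twist": 0},{"linear": [0,0,-1],"twist": 0},{"linear": [0,0,-1],"twist": 0},{"linear": [0,0,-1],"twist": 0},{"linear": [0,0,-1],"twist": 0},{"linear": [0.5,-0.5,-0.4],"twist": 0},{"linear": [1,-0.5,0],"twist": 0},{"linear": [1,-0.5,0],"twist": 0}]}}

```text
clock: 26.55
position: [0.4847, 0.0702, 0.2515]
ee_rot: [0.738, 0.675, -0.0, -0.001]
ft_force: [-0.6, 0.1, 1.1]
opening: 0.998
grip_force: 0.0
```

Request:
{"name": "carry_out", "arguments": {"moves": [{"linear": [1,-0.5,0],"twist": 0},{"linear": [1,-0.3,0],"twist": 0},{"linear": [1,0,0],"twist": 0},{"linear": [1,0,0],"twist": 0},{"linear": [1,0,0],"twist": 0},{"linear": [1,0,0],"twist": 0},{"linear": [1,0,0],"twist": 0},{"linear": [1,0,0],"twist": 0}]}}

```text
clock: 27.55
position: [0.4824, 0.2711, 0.2513]
ee_rot: [0.737, 0.676, -0.001, -0.0]
ft_force: [-0.2, -0.5, -0.1]
opening: 1.002
grip_force: 0.0
```

Request:
{"name": "carry_out", "arguments": {"moves": [{"linear": [1,0,0],"twist": 0},{"linear": [1,0,0],"twist": 0},{"linear": [1,0,0],"twist": 0},{"linear": [1,0,0],"twist": 0},{"linear": [0.6,0,0],"twist": 0},{"linear": [0,0,0],"twist": 0}]}}

```text
clock: 28.3
position: [0.4939, 0.3853, 0.2513]
ee_rot: [0.737, 0.676, -0.0, 0.0]
ft_force: [0.4, -0.3, -0.2]
opening: 1.002
grip_force: 0.0
```

```bash
python3 - <<'E'
from h import *
p,R=snap([("wrist","w10"),("scene","scene10"),("top","top10")])
W=load("w10");S=load("scene10")["color"][...,::-1][150:350,220:420]
cv2.imwrite("pics/w10.png",np.hstack([cv2.resize(W["color"][...,::-1],(400,300)),cv2.resize(S,(300,300))]))
c=cap(W,(0,170,120),(6,255,255));rel(p,R,[c[0],c[1],.04-.034])
E
```

```text
pos [0.494  0.3838 0.2519] yaw deg -5.06
z80 0.0749, eroded top centre 0.5031 0.4436 dia 19.2 outline centre [[0.5029 0.444  0.0749]]
go (tool, units) [2.42 0.15 9.83]
```

View pics/w10.png

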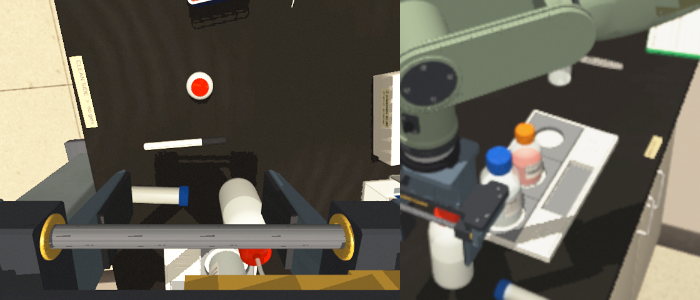

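Both bottles stand in their holes (scene crop). The small one's red cap is at wrist (200,87), 75 mm high.

Request:
{"name": "carry_out", "arguments": {"moves": [{"linear": [0.8,0.05,0.5],"twist": 0},{"linear": [0.8,0.05,0.8],"twist": 0},{"linear": [0.82,0.05,1],"twist": 0},{"linear": [0,0,1],"twist": 0},{"linear": [0,0,1],"twist": 0},{"linear": [0,0,1],"twist": 0},{"linear": [0,0,1],"twist": 0},{"linear": [0,0,0],"twist": 0}]}}

```text
clock: 29.45
position: [0.5013, 0.4439, 0.0903]
ee_rot: [0.737, 0.676, -0.004, -0.0]
ft_force: [-0.2, -0.1, 0.7]
opening: 0.999
grip_force: 0.0
```

```bash
python3 - <<'E'
from h import *
p,R=snap([("wrist","w11")]);W=load("w11")
c=cap(W,(0,170,120),(6,255,255));rel(p,R,[c[0],c[1],.006])
E
```

```text
pos [0.5023 0.4446 0.0923] yaw deg -5.01
z80 0.0748, eroded top centre 0.5028 0.4447 dia 22.6 outline centre [[0.503  0.4463 0.0748]]
go (tool, units) [0.01 0.03 3.45]
```

Request:
{"name": "carry_out", "arguments": {"moves": [{"linear": [0,0.03,0.8],"twist": 0},{"linear": [0,0,0.9],"twist": 0},{"linear": [0,0,0.9],"twist": 0},{"linear": [0,0,0.5],"twist": 0},{"linear": [0,0,0.3],"twist": 0},{"linear": [0,0,0],"twist": 0}]}}

```text
clock: 30.25
position: [0.504, 0.4446, 0.0095]
ee_rot: [0.737, 0.675, 0.0, -0.0]
ft_force: [-0.4, -0.3, 0.4]
opening: 1.002
grip_force: 0.0
```

Request:
{"name": "carry_out", "arguments": {"grip": -1, "moves": [{"linear": [0,0,0],"twist": 0},{"linear": [0,0,0],"twist": 0},{"linear": [0,0,0],"twist": 0},{"linear": [0,0,0],"twist": 0},{"linear": [0,0,0],"twist": 0},{"linear": [0,0,0],"twist": 0},{"linear": [0,0,0],"twist": 0}]}}

```text
clock: 31.12
position: [0.5039, 0.4444, 0.0093]
ee_rot: [0.737, 0.675, 0.0, -0.0]
ft_force: [-0.3, 0.2, -0.1]
opening: 0.403
grip_force: 30.0
```

Request:
{"name": "carry_out", "arguments": {"moves": [{"linear": [0,0,-0.5],"twist": 0},{"linear": [0,0,-1],"twist": 0},{"linear": [0,0,-1],"twist": 0},{"linear": [0,0,-1],"twist": 0},{"linear": [0,0,-1],"twist": 0},{"linear": [0,0,-1],"twist": 0},{"linear": [0,0,-1],"twist": 0},{"linear": [0,0,-1],"twist": 0}]}}

```text
clock: 32.12
position: [0.5038, 0.4444, 0.1987]
ee_rot: [0.737, 0.675, 0.001, 0.0]
ft_force: [0.4, -1.0, -0.0]
opening: 0.402
grip_force: 30.0
```

Request:
{"name": "carry_out", "arguments": {"moves": [{"linear": [0,0,-1],"twist": 0},{"linear": [-0.4,0,-1],"twist": 0},{"linear": [-0.8,0,-0.5],"twist": 0},{"linear": [-1,0,0],"twist": 0},{"linear": [-1,0,0],"twist": 0},{"linear": [-1,0,0],"twist": 0},{"linear": [-1,0,0],"twist": 0},{"linear": [-1,0,0],"twist": 0}]}}

```text
clock: 33.12
position: [0.4897, 0.2881, 0.2593]
ee_rot: [0.738, 0.675, -0.0, 0.0]
ft_force: [0.0, -0.0, -0.5]
opening: 0.398
grip_force: 30.0
```

Request:
{"name": "carry_out", "arguments": {"moves": [{"linear": [-1,0,0],"twist": 0},{"linear": [-1,0,0],"twist": 0},{"linear": [-1,0,0],"twist": 0},{"linear": [-1,0,0],"twist": 0},{"linear": [-1,0,0],"twist": 0},{"linear": [-1,0.1,0],"twist": 0},{"linear": [-1,0.3,0],"twist": 0},{"linear": [-1,0.4,0],"twist": 0}]}}

```text
clock: 34.12
position: [0.4922, 0.0874, 0.2594]
ee_rot: [0.737, 0.675, 0.0, 0.0]
ft_force: [0.1, 0.0, -0.6]
opening: 0.401
grip_force: 30.0
```

Request:
{"name": "carry_out", "arguments": {"moves": [{"linear": [-1,0.4,0],"twist": 0},{"linear": [-1,0.4,0],"twist": 0},{"linear": [-1,0.3,0],"twist": 0},{"linear": [-1,0.2,0],"twist": 0},{"linear": [-1,0,0],"twist": 0},{"linear": [-0.8,0,0.2],"twist": 0},{"linear": [-0.6,0,0.6],"twist": 0},{"linear": [0,0,1],"twist": 0}]}}

```text
clock: 35.12
position: [0.5109, -0.0746, 0.2138]
ee_rot: [0.738, 0.675, 0.0, 0.001]
ft_force: [1.0, -0.1, -1.3]
opening: 0.399
grip_force: 30.0
```

```bash
python3 - <<'E'
from h import *
p,R=snap([("wrist","w12"),("scene","scene12")]);rel(p,R,[.509,-.098,.0145])
E
```

```text
pos [ 0.5085 -0.0734  0.2111] yaw deg -5.06
go (tool, units) [-0.99  0.16  7.86]
```

Request:
{"name": "carry_out", "arguments": {"moves": [{"linear": [-0.6,0.1,0.4],"twist": 0},{"linear": [-0.39,0.06,0.8],"twist": 0},{"linear": [0,0,1],"twist": 0},{"linear": [0,0,1],"twist": 0},{"linear": [0,0,1],"twist": 0},{"linear": [0,0,0.8],"twist": 0},{"linear": [0,0,0.5],"twist": 0},{"linear": [0,0,0],"twist": 0}]}}

```text
clock: 36.22
position: [0.5126, -0.0985, 0.0763]
ee_rot: [0.737, 0.675, -0.0, -0.0]
ft_force: [0.5, 0.1, -0.4]
opening: 0.398
grip_force: 30.0
```

```bash
python3 - <<'E'
from h import *
p,R=snap([("wrist","w13"),("scene","scene13"),("top","top13")]);rel(p,R,[.509,-.098,.0145])
W=load("w13");S=load("scene13")["color"][...,::-1][170:320,250:400]
cv2.imwrite("pics/w13.png",np.hstack([cv2.resize(W["color"][...,::-1],(400,300)),cv2.resize(S,(300,300))]))
E
```

```text
pos [ 0.5136 -0.0985  0.0777] yaw deg -5.03
go (tool, units) [ 0.   -0.19  2.53]
```

View pics/w13.png

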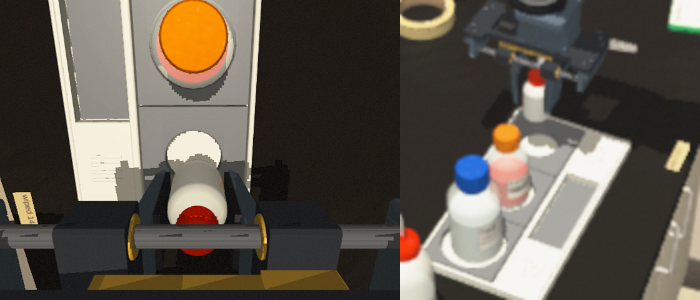

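The small bottle hangs upright over the small hole, at wrist (195,190) and scene (535,100). The medium and large bottles stand upright. I'll correct 5 mm and lower.

Request:
{"name": "carry_out", "arguments": {"moves": [{"linear": [0,-0.12,0.3],"twist": 0},{"linear": [0,0,0.8],"twist": 0},{"linear": [0,0,0.7],"twist": 0},{"linear": [0,0,0.4],"twist": 0},{"linear": [0,0,0.2],"twist": 0},{"linear": [0,0,0.08],"twist": 0},{"linear": [0,0,0],"twist": 0}]}}

```text
clock: 37.25
position: [0.5101, -0.098, 0.0151]
ee_rot: [0.737, 0.675, 0.0, 0.0]
ft_force: [0.2, -0.2, 0.0]
opening: 0.397
grip_force: 30.0
```

Request:
{"name": "carry_out", "arguments": {"moves": [{"linear": [0,0,0.04],"twist": 0},{"linear": [0,0,0.03],"twist": 0},{"linear": [0,0,0],"twist": 0}]}}

```text
clock: 37.62
position: [0.51, -0.098, 0.0133]
ee_rot: [0.737, 0.675, 0.0, 0.0]
ft_force: [-0.2, 0.0, 0.4]
opening: 0.399
grip_force: 30.0
```

Request:
{"name": "carry_out", "arguments": {"grip": 1, "moves": [{"linear": [0,0,0],"twist": 0},{"linear": [0,0,0],"twist": 0},{"linear": [0,0,0],"twist": 0},{"linear": [0,0,0],"twist": 0},{"linear": [0,0,-0.3],"twist": 0},{"linear": [0,0,-0.8],"twist": 0},{"linear": [0,0,-1],"twist": 0},{"linear": [0,0,-1],"twist": 0}]}}

```text
clock: 38.62
position: [0.5099, -0.098, 0.0918]
ee_rot: [0.737, 0.675, 0.0, 0.0]
ft_force: [-0.9, -0.5, 0.4]
opening: 0.998
grip_force: 0.0
```

Request:
{"name": "carry_out", "arguments": {"moves": [{"linear": [0,0,-1],"twist": 0},{"linear": [0,0,-1],"twist": 0},{"linear": [0,0,-1],"twist": 0},{"linear": [0,-0.5,-1],"twist": 0},{"linear": [0.3,-0.6,-1],"twist": 0},{"linear": [0.7,-0.6,-1],"twist": 0},{"linear": [1,-0.6,0],"twist": 0},{"linear": [1,-0.6,0],"twist": 0}]}}

```text
clock: 39.62
position: [0.4437, -0.0163, 0.2415]
ee_rot: [0.738, 0.675, 0.001, 0.001]
ft_force: [0.0, -0.9, -0.6]
opening: 0.998
grip_force: 0.0
```

Request:
{"name": "carry_out", "arguments": {"moves": [{"linear": [1,-0.6,0],"twist": 0},{"linear": [1,-0.6,0],"twist": 0},{"linear": [1,-0.6,0],"twist": 0},{"linear": [1,-0.4,0],"twist": 0},{"linear": [1,0,0],"twist": 0},{"linear": [1,0,0],"twist": 0},{"linear": [1,0,0],"twist": 0},{"linear": [0,0,0],"twist": 0}]}}

```text
clock: 40.62
position: [0.4047, 0.1632, 0.2409]
ee_rot: [0.737, 0.676, 0.0, 0.0]
ft_force: [-0.2, 0.4, -0.6]
opening: 0.999
grip_force: 0.0
```

```bash
cat >> h.py <<'E'
def tube(d,p):
    c=cloud(d);m=((c[...,2]>.008)&(c[...,2]<.045)&(abs(c[...,0]-.42)<.09)&(abs(c[...,1]-.26)<.07)).astype(np.uint8)
    m=cv2.morphologyEx(m,cv2.MORPH_OPEN,np.ones((3,3)));n,l,st,_=cv2.connectedComponentsWithStats(m);i=1+st[1:,4].argmax()
    P=c[l==i];col=d["color"][l==i].astype(int);r=cv2.minAreaRect(P[:,:2].astype(np.float32)*1000)
    blue=P[(col[:,2]-col[:,0])>60].mean(0);print("px box",st[i],"rect",r,"z95",np.percentile(P[:,2],95).round(4),"cap",blue.round(4))
    b=cv2.boxPoints(r)/1000;ctr=np.array(r[0])/1000;e=[(b[1]-b[0]),(b[2]-b[1])];ax=max(e,key=np.linalg.norm);ax/=np.linalg.norm(ax)
    if ax@(blue[:2]-ctr)<0: ax=-ax
    g=ctr+.015*ax;print("axis to cap deg",np.degrees(np.arctan2(ax[1],ax[0])).round(2),"grasp xy",g.round(4));return g
E
python3 - <<'E'
from h import *
p,R=snap([("wrist","w14")]);W=load("w14");cv2.imwrite("pics/w14.png",W["color"][...,::-1])
g=tube(W,p)
E
```

```text
pos [0.4045 0.1623 0.2408] yaw deg -4.94
px box [ 249   69  130   41 4193] rect ((411.47991943359375, 264.1903381347656), (33.73533630371094, 113.61280059814453), 83.3306884765625) z95 0.0326 cap [0.4598 0.2588 0.0301]
axis to cap deg -6.67 grasp xy [0.4264 0.2624]
```

View pics/w14.png

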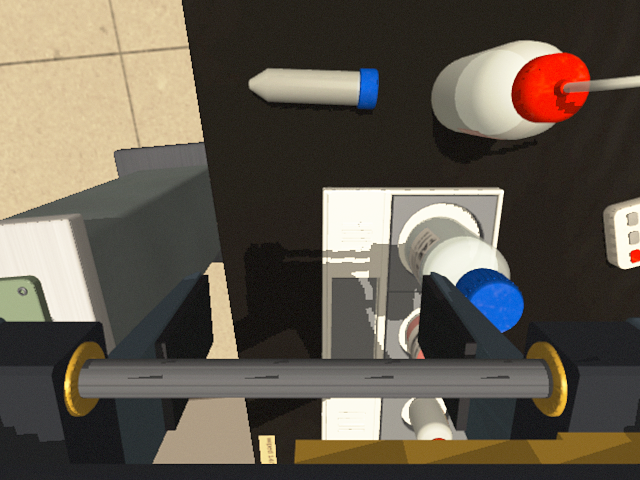

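The tube lies at (250–380, 69–110) in w14, with its cap toward the squeeze bottle. It measures 113.6 x 33.7 mm and 33 mm high, axis at -6.7°, which matches the text. I centre over it, turn high up, then check again.

Request:
{"name": "carry_out", "arguments": {"moves": [{"linear": [0.5,0.06,0],"twist": 0},{"linear": [1,0.13,0],"twist": 0},{"linear": [1,0.13,0],"twist": 0},{"linear": [1,0.13,0],"twist": 0},{"linear": [0.56,0.07,0],"twist": 0},{"linear": [0,0,0],"twist": -1},{"linear": [0,0,0],"twist": -1},{"linear": [0,0,0],"twist": -1}]}}

```text
clock: 41.68
position: [0.4266, 0.2618, 0.2406]
ee_rot: [0.579, 0.815, -0.0, 0.0]
ft_force: [-0.2, 0.1, 0.3]
opening: 1.002
grip_force: 0.0
```

Request:
{"name": "carry_out", "arguments": {"moves": [{"linear": [0,0,0],"twist": -1},{"linear": [0,0,0],"twist": -1},{"linear": [0,0,0],"twist": -1},{"linear": [0,0,0],"twist": -1},{"linear": [0,0,0],"twist": -1},{"linear": [0,0,0],"twist": -1},{"linear": [0,0,0],"twist": -1},{"linear": [0,0,0],"twist": -1}]}}

```text
clock: 42.68
position: [0.4266, 0.2618, 0.2406]
ee_rot: [0.059, 0.998, -0.0, -0.0]
ft_force: [0.3, 0.9, -0.2]
opening: 0.996
grip_force: 0.0
```

Request:
{"name": "carry_out", "arguments": {"moves": [{"linear": [0,0,0.5],"twist": 0},{"linear": [0,0,1],"twist": 0},{"linear": [0,0,1],"twist": 0},{"linear": [0,0,1],"twist": 0},{"linear": [0,0,0.5],"twist": 0},{"linear": [0,0,0],"twist": 0}]}}

```text
clock: 43.42
position: [0.4261, 0.2618, 0.1397]
ee_rot: [0.062, 0.998, -0.001, -0.001]
ft_force: [-0.0, 0.2, -0.0]
opening: 1.0
grip_force: 0.0
```

```bash
python3 - <<'E'
from h import *
p,R=snap([("wrist","w15")]);W=load("w15")
g=tube(W,p);rel(p,R,[g[0],g[1],-.007]);rel(p,R,[.4264,.2624,-.007])
E
```

```text
pos [0.4267 0.2622 0.1406] yaw deg 82.92
px box [ 295  126   45  160 5954] rect ((412.00079345703125, 266.13037109375), (33.730316162109375, 114.26412963867188), 81.78726196289062) z95 0.0324 cap [0.4588 0.2598 0.0299]
axis to cap deg -8.21 grasp xy [0.4268 0.264 ]
go (tool, units) [0.   0.07 5.9 ]
go (tool, units) [0.01 0.01 5.9 ]
```

Request:
{"name": "carry_out", "arguments": {"moves": [{"linear": [0,0.04,0.5],"twist": 0.05},{"linear": [0,0,1],"twist": 0},{"linear": [0,0,1],"twist": 0},{"linear": [0,0,1],"twist": 0},{"linear": [0,0,1],"twist": 0},{"linear": [0,0,0.8],"twist": 0},{"linear": [0,0,0.4],"twist": 0},{"linear": [0,0,0.15],"twist": 0}]}}

```text
clock: 44.48
position: [0.4268, 0.2633, -0.0059]
ee_rot: [0.065, 0.998, 0.0, 0.0]
ft_force: [-0.9, -0.3, 0.3]
opening: 0.999
grip_force: 0.0
```

Request:
{"name": "carry_out", "arguments": {"grip": -1, "moves": [{"linear": [0,0,0],"twist": 0},{"linear": [0,0,0],"twist": 0},{"linear": [0,0,0],"twist": 0},{"linear": [0,0,0],"twist": 0},{"linear": [0,0,0],"twist": 0},{"linear": [0,0,0],"twist": 0},{"linear": [0,0,0],"twist": 0},{"linear": [0,0,0],"twist": 0}]}}

```text
clock: 45.48
position: [0.4267, 0.2632, -0.0057]
ee_rot: [0.065, 0.998, 0.0, 0.0]
ft_force: [-0.1, 0.3, 0.8]
opening: 0.361
grip_force: 30.0
```

The tube is gripped at 33 mm. Before lifting: at the trough the gripper body's long side points toward the medium bottle, so I measure the body's real profile from stored views.

```bash
python3 - <<'E'
from h import *
yaw=np.radians(-5.03);yh=np.array([np.cos(yaw),np.sin(yaw)]);xh=np.array([-yh[1],yh[0]])
for n,p in (("scene13",[.5136,-.0985,.0777]),("scene12",[.5085,-.0734,.2111]),("scene6",[.5262,.1037,.1725]),("scene9",[.518,.0014,.1413]),("scene2",[.3673,-.0096,.2984])):
    d=load(n);c=cloud(d)-np.array(p);ty=c[...,:2]@yh;tx=c[...,:2]@xh;z=c[...,2]
    print(n)
    for a in range(-100,101,20):
        m=(abs(ty-a/1000)<.01)&(abs(tx)<.06)&(z>.045)&(z<.25)
        if m.sum()>10:
            zz=np.percentile(z[m],2);k=m&(z<zz+.012);print(a,m.sum(),"zmin %.3f tx %.3f..%.3f"%(zz,*np.percentile(tx[k],[5,95])),"| all tx %.3f..%.3f"%tuple(np.percentile(tx[m],[2,98])))
E
```

```text
scene13
-100 61 zmin 0.120 tx -0.022..0.035 | all tx -0.028..0.040
-80 230 zmin 0.095 tx -0.030..0.037 | all tx -0.037..0.040
-60 308 zmin 0.108 tx 0.026..0.036 | all tx -0.028..0.036
-40 540 zmin 0.052 tx -0.012..0.020 | all tx -0.031..0.039
-20 393 zmin 0.049 tx 0.003..0.019 | all tx 0.006..0.039
0 349 zmin 0.047 tx -0.001..0.016 | all tx -0.002..0.040
20 307 zmin 0.049 tx -0.012..0.019 | all tx -0.011..0.040
40 128 zmin 0.102 tx -0.028..0.039 | all tx -0.028..0.040
60 203 zmin 0.100 tx -0.029..0.039 | all tx -0.032..0.039
80 151 zmin 0.094 tx -0.007..0.039 | all tx -0.037..0.041
scene12
-100 48 zmin 0.122 tx -0.029..0.035 | all tx -0.030..0.036
-80 293 zmin 0.095 tx -0.034..0.038 | all tx -0.036..0.040
-60 338 zmin 0.109 tx 0.028..0.036 | all tx -0.030..0.036
-40 639 zmin 0.054 tx -0.013..0.019 | all tx -0.031..0.039
-20 498 zmin 0.052 tx 0.004..0.019 | all tx 0.004..0.039
0 425 zmin 0.049 tx 0.003..0.014 | all tx -0.002..0.039
20 398 zmin 0.049 tx -0.012..0.018 | all tx -0.013..0.039
40 143 zmin 0.101 tx -0.030..0.040 | all tx -0.027..0.040
60 230 zmin 0.100 tx -0.029..0.035 | al
[... 1131 characters left out ...]
40
60 230 zmin 0.099 tx -0.032..0.035 | all tx -0.034..0.040
80 190 zmin 0.095 tx -0.022..0.039 | all tx -0.033..0.041
scene2
-100 53 zmin 0.121 tx -0.025..0.034 | all tx -0.030..0.038
-80 330 zmin 0.097 tx -0.019..0.040 | all tx -0.035..0.041
-60 540 zmin 0.050 tx -0.012..0.019 | all tx -0.029..0.040
-40 572 zmin 0.105 tx 0.013..0.037 | all tx -0.032..0.039
-20 511 zmin 0.110 tx 0.027..0.036 | all tx 0.017..0.039
0 457 zmin 0.108 tx 0.026..0.035 | all tx 0.020..0.040
20 270 zmin 0.108 tx 0.025..0.034 | all tx 0.016..0.036
40 373 zmin 0.047 tx -0.014..0.019 | all tx -0.029..0.039
60 352 zmin 0.060 tx 0.012..0.019 | all tx -0.032..0.040
80 207 zmin 0.099 tx 0.033..0.040 | all tx -0.035..0.041
```

The end blocks' undersides are only 95 mm above the TCP. At the trough they would be at about 0.10 m, over the medium bottle, whose cap reaches 0.122 m, so they would hit it. Safe fix: leave the tube (not yet lifted), park the medium bottle upright nearby, lay the tube, then put the medium bottle back.

Request:
{"name": "carry_out", "arguments": {"grip": 1, "moves": [{"linear": [0,0,0],"twist": 0},{"linear": [0,0,0],"twist": 0},{"linear": [0,0,0],"twist": 0},{"linear": [0,0,0],"twist": 0},{"linear": [0,0,-0.5],"twist": 0},{"linear": [0,0,-1],"twist": 0},{"linear": [0,0,-1],"twist": 0},{"linear": [0,0,-1],"twist": 0}]}}

```text
clock: 46.48
position: [0.4268, 0.2633, 0.0835]
ee_rot: [0.065, 0.998, 0.0, 0.0]
ft_force: [0.1, -0.3, 0.2]
opening: 1.001
grip_force: 0.0
```

Request:
{"name": "carry_out", "arguments": {"moves": [{"linear": [0,0,-1],"twist": 0},{"linear": [0,0,-1],"twist": 0},{"linear": [0,0,-1],"twist": 0},{"linear": [0,0,-1],"twist": 0},{"linear": [0,0,-1],"twist": 0},{"linear": [0,0,-0.8],"twist": 1},{"linear": [0,0,0],"twist": 1},{"linear": [0,0,0],"twist": 1}]}}

```text
clock: 47.48
position: [0.4266, 0.2631, 0.2281]
ee_rot: [0.273, 0.962, 0.001, 0.001]
ft_force: [0.0, -0.1, -0.2]
opening: 0.995
grip_force: 0.0
```

Request:
{"name": "carry_out", "arguments": {"moves": [{"linear": [0,0,0],"twist": 1},{"linear": [0,0,0],"twist": 1},{"linear": [0,0,0],"twist": 1},{"linear": [0,0,0],"twist": 1},{"linear": [0,0,0],"twist": 1},{"linear": [0,0,0],"twist": 1},{"linear": [0,0,0],"twist": 1},{"linear": [0,0,0],"twist": 0.9}]}}

```text
clock: 48.48
position: [0.4265, 0.2631, 0.2277]
ee_rot: [0.737, 0.676, 0.0, 0.0]
ft_force: [0.3, 0.2, 0.1]
opening: 1.003
grip_force: 0.0
```

Request:
{"name": "carry_out", "arguments": {"moves": [{"linear": [-0.5,0.2,0],"twist": 0},{"linear": [-1,0.45,0],"twist": 0},{"linear": [-1,0.45,0],"twist": 0},{"linear": [-1,0.45,0],"twist": 0},{"linear": [-1,0.45,0],"twist": 0},{"linear": [-1,0.45,0],"twist": 0},{"linear": [-1,0.45,0],"twist": 0},{"linear": [-1,0.45,0],"twist": 0}]}}

```text
clock: 49.48
position: [0.4951, 0.0678, 0.2273]
ee_rot: [0.734, 0.679, 0.0, 0.0]
ft_force: [0.4, 0.4, -0.4]
opening: 0.999
grip_force: 0.0
```

Request:
{"name": "carry_out", "arguments": {"moves": [{"linear": [-1,0.45,0],"twist": 0},{"linear": [-1,0.45,0],"twist": 0},{"linear": [-0.5,0.2,0],"twist": 0},{"linear": [0,0,0],"twist": 0}]}}

```text
clock: 49.98
position: [0.5173, 0.0043, 0.2269]
ee_rot: [0.735, 0.678, 0.0, -0.0]
ft_force: [-0.1, 0.5, 0.0]
opening: 0.999
grip_force: 0.0
```

```bash
python3 - <<'E'
from h import *
p,R=snap([("wrist","w16")]);W=load("w16")
c=cap(W,(5,150,120),(20,255,255));rel(p,R,[c[0],c[1],.041]);rel(p,R,[.5185,.0032,.041])
E
```

```text
pos [0.5171 0.005  0.2269] yaw deg -4.64
z80 0.1211, eroded top centre 0.5203 0.0013 dia 32.8 outline centre [[0.5203 0.0032 0.1211]]
go (tool, units) [-0.14  0.14  7.44]
go (tool, units) [-0.07  0.06  7.44]
```

Request:
{"name": "carry_out", "arguments": {"moves": [{"linear": [-0.08,0.08,0.6],"twist": 0},{"linear": [0,0,1],"twist": 0},{"linear": [0,0,1],"twist": 0},{"linear": [0,0,1],"twist": 0},{"linear": [0,0,1],"twist": 0},{"linear": [0,0,1],"twist": 0},{"linear": [0,0,1],"twist": 0},{"linear": [0,0,0.8],"twist": 0}]}}

```text
clock: 51.02
position: [0.518, 0.0037, 0.0399]
ee_rot: [0.735, 0.679, -0.001, -0.001]
ft_force: [0.8, 0.3, -1.0]
opening: 0.997
grip_force: 0.0
```

Request:
{"name": "carry_out", "arguments": {"grip": -1, "moves": [{"linear": [0,0,0],"twist": 0},{"linear": [0,0,0],"twist": 0},{"linear": [0,0,0],"twist": 0},{"linear": [0,0,0],"twist": 0},{"linear": [0,0,0],"twist": 0},{"linear": [0,0,0],"twist": 0}]}}

```text
clock: 51.78
position: [0.5191, 0.0028, 0.0424]
ee_rot: [0.735, 0.678, 0.0, 0.0]
ft_force: [-3.1, -0.5, 5.8]
opening: 0.591
grip_force: 30.0
```

Request:
{"name": "carry_out", "arguments": {"moves": [{"linear": [0,0,-0.5],"twist": 0},{"linear": [0,0,-1],"twist": 0},{"linear": [0,0,-1],"twist": 0},{"linear": [0,0,-1],"twist": 0},{"linear": [0,0,-1],"twist": 0},{"linear": [-0.5,-0.2,-0.5],"twist": 0},{"linear": [-1,-0.4,0],"twist": 0},{"linear": [-1,-0.4,0],"twist": 0}]}}

```text
clock: 52.78
position: [0.4881, -0.0585, 0.1665]
ee_rot: [0.735, 0.678, -0.0, -0.0]
ft_force: [0.9, 0.1, -2.8]
opening: 0.593
grip_force: 29.9
```

Request:
{"name": "carry_out", "arguments": {"moves": [{"linear": [-1,-0.4,0],"twist": 0},{"linear": [-1,-0.4,0],"twist": 0},{"linear": [-1,-0.4,0],"twist": 0},{"linear": [-1,-0.4,0],"twist": 0},{"linear": [-1,-0.3,0],"twist": 0},{"linear": [-1,-0.3,0],"twist": 0},{"linear": [-0.9,0,0],"twist": 0},{"linear": [0,0,0.6],"twist": 0}]}}

```text
clock: 53.78
position: [0.4204, -0.2267, 0.1518]
ee_rot: [0.736, 0.677, 0.0, 0.001]
ft_force: [0.3, 0.4, -3.1]
opening: 0.592
grip_force: 29.9
```

Request:
{"name": "carry_out", "arguments": {"moves": [{"linear": [0,0,1],"twist": 0},{"linear": [0,0,1],"twist": 0},{"linear": [0,0,1],"twist": 0},{"linear": [0,0,0.8],"twist": 0},{"linear": [0,0,0.4],"twist": 0},{"linear": [0,0,0.2],"twist": 0},{"linear": [0,0,0],"twist": 0}]}}

```text
clock: 54.65
position: [0.4206, -0.2248, 0.0418]
ee_rot: [0.735, 0.678, 0.0, -0.0]
ft_force: [0.4, 0.4, -2.3]
opening: 0.592
grip_force: 29.9
```

Request:
{"name": "carry_out", "arguments": {"moves": [{"linear": [0,0,0.07],"twist": 0},{"linear": [0,0,0.05],"twist": 0},{"linear": [0,0,0.02],"twist": 0},{"linear": [0,0,0],"twist": 0}]}}

```text
clock: 55.15
position: [0.4207, -0.225, 0.0385]
ee_rot: [0.735, 0.678, 0.0, 0.0]
ft_force: [0.1, 0.2, -1.8]
opening: 0.594
grip_force: 29.9
```

Request:
{"name": "carry_out", "arguments": {"grip": 1, "moves": [{"linear": [0,0,0],"twist": 0},{"linear": [0,0,0],"twist": 0},{"linear": [0,0,0],"twist": 0},{"linear": [0,0,0],"twist": 0},{"linear": [0,0,-0.3],"twist": 0},{"linear": [0,0,-0.7],"twist": 0},{"linear": [0,0,-1],"twist": 0},{"linear": [0,0,-1],"twist": 0}]}}

```text
clock: 56.15
position: [0.4206, -0.2249, 0.1145]
ee_rot: [0.735, 0.678, 0.0, 0.0]
ft_force: [-0.2, 0.5, 0.1]
opening: 1.001
grip_force: 0.0
```

Request:
{"name": "carry_out", "arguments": {"moves": [{"linear": [0,0,-1],"twist": 0},{"linear": [0,0,-1],"twist": -1},{"linear": [0,0,-1],"twist": -1},{"linear": [0,0,-1],"twist": -1},{"linear": [0,0,-1],"twist": -1},{"linear": [0,0,0],"twist": -1},{"linear": [0,0,0],"twist": -1},{"linear": [0,0,0],"twist": -1}]}}

```text
clock: 57.15
position: [0.4204, -0.2248, 0.2389]
ee_rot: [0.329, 0.944, -0.0, 0.0]
ft_force: [0.6, -0.5, -0.5]
opening: 0.998
grip_force: 0.0
```

Request:
{"name": "carry_out", "arguments": {"moves": [{"linear": [0,0,0],"twist": -1},{"linear": [0,0,0],"twist": -1},{"linear": [0,0,0],"twist": -1},{"linear": [0,0,0],"twist": -0.85},{"linear": [0.1,1,0],"twist": 0},{"linear": [0.1,1,0],"twist": 0},{"linear": [0.1,1,0],"twist": 0},{"linear": [0.1,1,0],"twist": 0}]}}

```text
clock: 58.15
position: [0.4241, -0.1237, 0.2388]
ee_rot: [0.068, 0.998, 0.0, 0.0]
ft_force: [0.4, 0.3, 0.7]
opening: 0.999
grip_force: 0.0
```

Request:
{"name": "carry_out", "arguments": {"moves": [{"linear": [0.1,1,0],"twist": 0},{"linear": [0.1,1,0],"twist": 0},{"linear": [0.1,1,0],"twist": 0},{"linear": [0.1,1,0],"twist": 0},{"linear": [0.1,1,0],"twist": 0},{"linear": [0.1,1,0],"twist": 0},{"linear": [0.1,1,0],"twist": 0},{"linear": [0.1,1,0],"twist": 0}]}}

```text
clock: 59.15
position: [0.4315, 0.0772, 0.2388]
ee_rot: [0.068, 0.998, 0.0, 0.0]
ft_force: [-0.3, -0.8, -0.0]
opening: 1.0
grip_force: 0.0
```

Request:
{"name": "carry_out", "arguments": {"moves": [{"linear": [0.1,1,0],"twist": 0},{"linear": [0.1,1,0],"twist": 0},{"linear": [0.1,1,0],"twist": 0},{"linear": [0.1,1,0],"twist": 0},{"linear": [0.1,1,0],"twist": 0},{"linear": [0.1,1,0],"twist": 0},{"linear": [0.1,1,0],"twist": 0},{"linear": [0.1,0.4,0],"twist": 0}]}}

```text
clock: 60.15
position: [0.437, 0.2633, 0.2386]
ee_rot: [0.068, 0.998, 0.0, 0.0]
ft_force: [-0.3, -0.4, 0.9]
opening: 1.004
grip_force: 0.0
```

```bash
python3 - <<'E'
from h import *
p,R=snap([("wrist","w17")]);W=load("w17")
g=tube(W,p);rel(p,R,[g[0],g[1],-.002]);rel(p,R,[.4268,.2633,-.002])
E
```

```text
pos [0.4368 0.2639 0.2385] yaw deg 82.24
px box [ 297  109   35  125 3610] rect ((411.7940673828125, 265.8264465332031), (33.23779296875, 113.4280014038086), 82.29226684570312) z95 0.0326 cap [0.4593 0.2596 0.0299]
axis to cap deg -7.71 grasp xy [0.4267 0.2638]
go (tool, units) [ 0.4  -0.07  9.62]
go (tool, units) [ 0.39 -0.09  9.62]
```

Request:
{"name": "carry_out", "arguments": {"moves": [{"linear": [0.4,-0.08,0.6],"twist": 0},{"linear": [0,0,1],"twist": 0},{"linear": [0,0,1],"twist": 0},{"linear": [0,0,1],"twist": 0},{"linear": [0,0,1],"twist": 0},{"linear": [0,0,1],"twist": 0},{"linear": [0,0,1],"twist": 0},{"linear": [0,0,1],"twist": 0}]}}

```text
clock: 61.2
position: [0.427, 0.261, 0.048]
ee_rot: [0.068, 0.998, -0.0, 0.0]
ft_force: [-0.0, -0.3, -0.7]
opening: 0.996
grip_force: 0.0
```

Request:
{"name": "carry_out", "arguments": {"moves": [{"linear": [0,0,1],"twist": 0},{"linear": [0,0,0.7],"twist": 0},{"linear": [0,0,0.3],"twist": 0},{"linear": [0,0,0],"twist": 0}]}}

```text
clock: 61.7
position: [0.4269, 0.2614, -0.0016]
ee_rot: [0.068, 0.998, -0.0, -0.0]
ft_force: [-0.4, -0.4, -0.2]
opening: 1.0
grip_force: 0.0
```

Request:
{"name": "carry_out", "arguments": {"grip": -1, "moves": [{"linear": [0,0,0],"twist": 0},{"linear": [0,0,0],"twist": 0},{"linear": [0,0,0],"twist": 0},{"linear": [0,0,0],"twist": 0},{"linear": [0,0,0],"twist": 0},{"linear": [0,0,0],"twist": 0},{"linear": [0,0,0],"twist": 0},{"linear": [0,0,0],"twist": 0}]}}

```text
clock: 62.7
position: [0.4269, 0.2618, -0.0017]
ee_rot: [0.068, 0.998, 0.0, 0.0]
ft_force: [0.4, 1.2, -0.2]
opening: 0.363
grip_force: 30.0
```

Request:
{"name": "carry_out", "arguments": {"moves": [{"linear": [0,0,-0.4],"twist": 0},{"linear": [0,0,-1],"twist": 0},{"linear": [0,0,-1],"twist": 0},{"linear": [0,0,-1],"twist": 0},{"linear": [0,0,-1],"twist": 0},{"linear": [0,0,-1],"twist": 0},{"linear": [0,0,-1],"twist": 0},{"linear": [0,0,-1],"twist": 0}]}}

```text
clock: 63.7
position: [0.4267, 0.2617, 0.1848]
ee_rot: [0.068, 0.998, 0.0, 0.0]
ft_force: [0.8, 0.1, -0.6]
opening: 0.362
grip_force: 30.0
```

Request:
{"name": "carry_out", "arguments": {"moves": [{"linear": [-0.1,-0.56,-0.4],"twist": 0},{"linear": [-0.2,-1,0],"twist": 0},{"linear": [-0.2,-1,0],"twist": 0},{"linear": [-0.2,-1,0],"twist": 0},{"linear": [-0.2,-1,0],"twist": 0},{"linear": [-0.2,-1,0],"twist": 0},{"linear": [-0.2,-1,0],"twist": 0},{"linear": [-0.2,-1,0],"twist": 0}]}}

```text
clock: 64.7
position: [0.4373, 0.0677, 0.1929]
ee_rot: [0.068, 0.998, -0.0, -0.001]
ft_force: [0.5, 0.8, -0.6]
opening: 0.359
grip_force: 30.0
```

Request:
{"name": "carry_out", "arguments": {"moves": [{"linear": [-0.17,-1,0],"twist": 0},{"linear": [0,-1,0],"twist": 0},{"linear": [0,-1,0],"twist": 0},{"linear": [0,0,0],"twist": 1},{"linear": [0,0,0],"twist": 1},{"linear": [0,0,0],"twist": 1},{"linear": [0,0,0],"twist": 1},{"linear": [0,0,0],"twist": 1}]}}

```text
clock: 65.7
position: [0.4312, -0.0062, 0.1928]
ee_rot: [0.408, 0.913, -0.0, -0.001]
ft_force: [0.7, 0.7, -0.1]
opening: 0.358
grip_force: 30.0
```

Request:
{"name": "carry_out", "arguments": {"moves": [{"linear": [0,0,0],"twist": 1},{"linear": [0,0,0],"twist": 1},{"linear": [0,0,0],"twist": 1},{"linear": [0,0,0],"twist": 1},{"linear": [0,0,0],"twist": 1},{"linear": [0,0,0],"twist": 0.9},{"linear": [0,0,0],"twist": 0}]}}

```text
clock: 66.58
position: [0.4314, -0.006, 0.1929]
ee_rot: [0.737, 0.676, -0.001, -0.0]
ft_force: [-0.2, 0.3, -1.1]
opening: 0.359
grip_force: 30.0
```

```bash
python3 - <<'E'
from h import *
p,R=snap([("wrist","w18"),("top","top18"),("scene","scene18")]);rel(p,R,[.4323,-.0055,.005])
W=load("w18");S=load("scene18")["color"][...,::-1][170:320,250:400]
cv2.imwrite("pics/w18.png",np.hstack([cv2.resize(W["color"][...,::-1],(400,300)),cv2.resize(S,(300,300))]))
E
```

```text
pos [ 0.4319 -0.0057  0.1931] yaw deg -4.95
go (tool, units) [0.01 0.02 7.52]
```

View pics/w18.png

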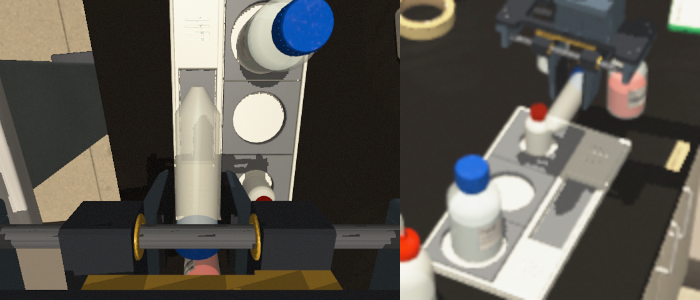

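The tube hangs straight over the trough (wrist (200,150)). The large and small bottles stand in their holes, and the parked medium bottle stands upright at scene (627,90). I'll lower to just above the rims and let go.

Request:
{"name": "carry_out", "arguments": {"moves": [{"linear": [0.01,0.02,0.6],"twist": 0},{"linear": [0,0,1],"twist": 0},{"linear": [0,0,1],"twist": 0},{"linear": [0,0,1],"twist": 0},{"linear": [0,0,1],"twist": 0},{"linear": [0,0,1],"twist": 0},{"linear": [0,0,0.7],"twist": 0},{"linear": [0,0,0.4],"twist": 0}]}}

```text
clock: 67.72
position: [0.4324, -0.0053, 0.025]
ee_rot: [0.737, 0.676, -0.0, -0.0]
ft_force: [0.2, 0.9, -0.2]
opening: 0.362
grip_force: 30.0
```

Request:
{"name": "carry_out", "arguments": {"moves": [{"linear": [0,0,0.3],"twist": 0},{"linear": [0,0,0.2],"twist": 0},{"linear": [0,0,0.2],"twist": 0},{"linear": [0,0,0.1],"twist": 0},{"linear": [0,0,0],"twist": 0}]}}

```text
clock: 68.35
position: [0.4328, -0.0052, 0.0058]
ee_rot: [0.737, 0.675, 0.0, -0.0]
ft_force: [-1.4, -0.2, -1.0]
opening: 0.362
grip_force: 30.0
```

Request:
{"name": "carry_out", "arguments": {"moves": [{"linear": [0,0,0.05],"twist": 0},{"linear": [0,0,0.03],"twist": 0},{"linear": [0,0,0],"twist": 0}]}}

```text
clock: 68.72
position: [0.4328, -0.0052, 0.0038]
ee_rot: [0.737, 0.675, 0.0, -0.0]
ft_force: [-0.4, 0.1, -0.7]
opening: 0.358
grip_force: 30.0
```

Request:
{"name": "carry_out", "arguments": {"grip": 1, "moves": [{"linear": [0,0,0],"twist": 0},{"linear": [0,0,0],"twist": 0},{"linear": [0,0,0],"twist": 0},{"linear": [0,0,0],"twist": 0},{"linear": [0,0,-0.3],"twist": 0},{"linear": [0,0,-0.7],"twist": 0},{"linear": [0,0,-1],"twist": 0},{"linear": [0,0,-1],"twist": 0}]}}

```text
clock: 69.72
position: [0.4328, -0.0052, 0.08]
ee_rot: [0.737, 0.675, 0.0, 0.0]
ft_force: [0.2, -0.8, -0.5]
opening: 1.002
grip_force: 0.0
```

Request:
{"name": "carry_out", "arguments": {"moves": [{"linear": [0,0,-1],"twist": 0},{"linear": [0,0,-1],"twist": 0},{"linear": [-0.5,0,-1],"twist": 0},{"linear": [-1,0,-1],"twist": 0},{"linear": [-1,0,-1],"twist": 0},{"linear": [-1,0,0],"twist": 0},{"linear": [-1,0,0],"twist": 0},{"linear": [-1,0,0],"twist": 0}]}}

```text
clock: 70.72
position: [0.4205, -0.1429, 0.2044]
ee_rot: [0.737, 0.675, 0.0, 0.0]
ft_force: [0.0, 0.1, -0.0]
opening: 1.001
grip_force: 0.0
```

Request:
{"name": "carry_out", "arguments": {"moves": [{"linear": [-1,0,0],"twist": 0},{"linear": [-1,0,0],"twist": 0},{"linear": [-0.7,0,0],"twist": 0},{"linear": [0,0,0],"twist": 0}]}}

```text
clock: 71.22
position: [0.4147, -0.21, 0.2039]
ee_rot: [0.738, 0.675, 0.0, -0.0]
ft_force: [-0.4, 0.6, 1.2]
opening: 1.0
grip_force: 0.0
```

```bash
python3 - <<'E'
from h import *
p,R=snap([("wrist","w19"),("scene","scene19")])
W=load("w19")
c=cap(W,(5,150,120),(20,255,255));rel(p,R,[c[0],c[1],.038])
c=cloud(load("w19"));d=load("w19")
m=((c[...,2]>.022)&(c[...,2]<.05)&(abs(c[...,0]-.433)<.04)&(abs(c[...,1])<.09))
P=c[m];print("tube",cv2.minAreaRect(P[:,:2].astype(np.float32)*1000) if len(P)>50 else len(P),np.percentile(P[:,2],95) if len(P) else 0)
E
```

```text
pos [ 0.4148 -0.2089  0.2038] yaw deg -5.04
z80 0.1170, eroded top centre 0.4219 -0.2264 dia 32.3 outline centre [[ 0.4223 -0.224   0.117 ]]
go (tool, units) [-0.68  0.35  6.63]
tube 0 0
```

Request:
{"name": "carry_out", "arguments": {"moves": [{"linear": [-0.62,0.32,0.3],"twist": 0},{"linear": [0,0,0.9],"twist": 0},{"linear": [0,0,1],"twist": 0},{"linear": [0,0,1],"twist": 0},{"linear": [0,0,1],"twist": 0},{"linear": [0,0,1],"twist": 0},{"linear": [0,0,1],"twist": 0},{"linear": [0,0,0.4],"twist": 0}]}}

```text
clock: 72.32
position: [0.421, -0.2253, 0.0371]
ee_rot: [0.737, 0.676, -0.0, -0.001]
ft_force: [-0.0, -0.6, -0.4]
opening: 1.001
grip_force: 0.0
```

Request:
{"name": "carry_out", "arguments": {"grip": -1, "moves": [{"linear": [0,0,0],"twist": 0},{"linear": [0,0,0],"twist": 0},{"linear": [0,0,0],"twist": 0},{"linear": [0,0,0],"twist": 0},{"linear": [0,0,0],"twist": 0},{"linear": [0,0,0],"twist": 0}]}}

```text
clock: 73.08
position: [0.4213, -0.2258, 0.0393]
ee_rot: [0.737, 0.676, -0.0, 0.0]
ft_force: [-2.7, -0.5, 6.1]
opening: 0.592
grip_force: 30.0
```

Request:
{"name": "carry_out", "arguments": {"moves": [{"linear": [0,0,-0.5],"twist": 0},{"linear": [0,0,-1],"twist": 0},{"linear": [0,0,-1],"twist": 0},{"linear": [0,0,-1],"twist": 0},{"linear": [0,0,-1],"twist": 0},{"linear": [0.46,0.1,-0.5],"twist": 0},{"linear": [1,0.35,0],"twist": 0},{"linear": [1,0.35,0],"twist": 0}]}}

```text
clock: 74.08
position: [0.4468, -0.1646, 0.1636]
ee_rot: [0.738, 0.675, 0.0, -0.001]
ft_force: [1.2, -0.4, -3.2]
opening: 0.589
grip_force: 29.8
```

Request:
{"name": "carry_out", "arguments": {"moves": [{"linear": [1,0.35,0],"twist": 0},{"linear": [1,0.35,0],"twist": 0},{"linear": [1,0.35,0],"twist": 0},{"linear": [1,0.35,0],"twist": 0},{"linear": [1,0.35,0],"twist": 0},{"linear": [1,0.3,0],"twist": 0},{"linear": [1,0.2,0],"twist": 0},{"linear": [0,0,0],"twist": 0}]}}

```text
clock: 75.08
position: [0.5179, 0.0054, 0.1632]
ee_rot: [0.737, 0.676, -0.0, -0.001]
ft_force: [-0.1, -0.5, -2.7]
opening: 0.594
grip_force: 29.8
```

```bash
python3 - <<'E'
from h import *
p,R=snap([("wrist","w20")]);rel(p,R,[.518,.003,.0445])
E
```

```text
pos [0.5176 0.0043 0.1632] yaw deg -4.92
go (tool, units) [-0.05  0.03  4.75]
```

Request:
{"name": "carry_out", "arguments": {"moves": [{"linear": [-0.05,0.03,0.6],"twist": 0},{"linear": [0,0,1],"twist": 0},{"linear": [0,0,1],"twist": 0},{"linear": [0,0,1],"twist": 0},{"linear": [0,0,0.6],"twist": 0},{"linear": [0,0,0.35],"twist": 0},{"linear": [0,0,0.2],"twist": 0},{"linear": [0,0,0],"twist": 0}]}}

```text
clock: 76.12
position: [0.519, 0.002, 0.0452]
ee_rot: [0.737, 0.675, 0.0, 0.0]
ft_force: [0.2, -0.1, -3.5]
opening: 0.594
grip_force: 29.8
```

Request:
{"name": "carry_out", "arguments": {"moves": [{"linear": [0,0,0.03],"twist": 0},{"linear": [0,0,0.03],"twist": 0},{"linear": [0,0,0],"twist": 0}]}}

```text
clock: 76.5
position: [0.5189, 0.0021, 0.0438]
ee_rot: [0.737, 0.675, 0.0, 0.0]
ft_force: [0.2, 0.2, -3.6]
opening: 0.589
grip_force: 29.8
```

Request:
{"name": "carry_out", "arguments": {"moves": [{"linear": [0,0,0.04],"twist": 0},{"linear": [0,0,0.03],"twist": 0},{"linear": [0,0,0],"twist": 0}]}}

```text
clock: 76.88
position: [0.519, 0.0019, 0.0433]
ee_rot: [0.737, 0.675, 0.0, 0.0]
ft_force: [-3.5, -1.6, 7.5]
opening: 0.587
grip_force: 30.0
```

Contact. Release and withdraw.

Request:
{"name": "carry_out", "arguments": {"grip": 1, "moves": [{"linear": [0,0,0],"twist": 0},{"linear": [0,0,0],"twist": 0},{"linear": [0,0,0],"twist": 0},{"linear": [0,0,0],"twist": 0},{"linear": [0,0,-0.3],"twist": 0},{"linear": [0,0,-0.8],"twist": 0},{"linear": [0,0,-1],"twist": 0},{"linear": [0,0,-1],"twist": 0}]}}

```text
clock: 77.88
position: [0.5188, 0.002, 0.1205]
ee_rot: [0.737, 0.675, 0.0, 0.0]
ft_force: [0.1, 0.2, 0.6]
opening: 1.002
grip_force: 0.0
```

Request:
{"name": "carry_out", "arguments": {"moves": [{"linear": [0,0,-1],"twist": 0},{"linear": [0,0,-1],"twist": 0},{"linear": [0,0,-1],"twist": 0},{"linear": [0,0,-1],"twist": 0},{"linear": [0,0,-1],"twist": 0},{"linear": [0,-1,-1],"twist": 0},{"linear": [-1,-1,0],"twist": 0},{"linear": [-1,-1,0],"twist": 0}]}}

```text
clock: 78.88
position: [0.4389, -0.0416, 0.2701]
ee_rot: [0.737, 0.676, 0.0, 0.001]
ft_force: [-0.1, -1.1, 0.7]
opening: 0.998
grip_force: 0.0
```

Request:
{"name": "carry_out", "arguments": {"moves": [{"linear": [-1,-1,0],"twist": 0},{"linear": [-1,-1,0],"twist": 0},{"linear": [-1,0,0],"twist": 0},{"linear": [-1,0,0],"twist": 0},{"linear": [0,0,0],"twist": 0},{"linear": [0,0,0],"twist": 0}]}}

```text
clock: 79.62
position: [0.381, -0.136, 0.2695]
ee_rot: [0.737, 0.675, 0.0, -0.0]
ft_force: [0.7, 0.7, 0.3]
opening: 0.997
grip_force: 0.0
```

```bash
python3 - <<'E'
from h import *
p,R=snap([("wrist","w21"),("scene","scene21"),("top","top21")])
W=load("w21");c=cloud(W)
m=(c[...,2]>.024)&(c[...,2]<.05)&(abs(c[...,0]-.433)<.035)&(abs(c[...,1]-.009)<.09)
P=c[m];print("tube",cv2.minAreaRect(P[:,:2].astype(np.float32)*1000) if len(P)>50 else len(P),np.percentile(P[:,2],95) if len(P) else 0)
for n in("scene0","scene21"):
    d=load(n);cc=cloud(d)
    for nm,(x,y) in dict(squeeze=(.572,.246),beaker=(.546,-.277)).items():
        k=(np.hypot(cc[...,0]-x,cc[...,1]-y)<.045)&(cc[...,2]>.02)&(cc[...,2]<.23);v,u=np.nonzero(k);print(n,nm,k.sum(),u.mean().round(1),v.mean().round(1))
S=load("scene21")["color"][...,::-1][150:350,220:420]
cv2.imwrite("pics/end.png",np.hstack([cv2.resize(W["color"][...,::-1],(440,330)),cv2.resize(S,(330,330))]))
E
```

```text
pos [ 0.3812 -0.1358  0.2694] yaw deg -4.97
tube ((433.97088623046875, -5.1832427978515625), (81.33594512939453, 32.92775344848633), 84.93647003173828) 0.03682393036036334
scene0 squeeze 877 248.2 305.0
scene0 beaker 334 326.6 191.0
scene21 squeeze 874 248.2 304.9
scene21 beaker 341 326.5 191.1
```

View pics/end.png

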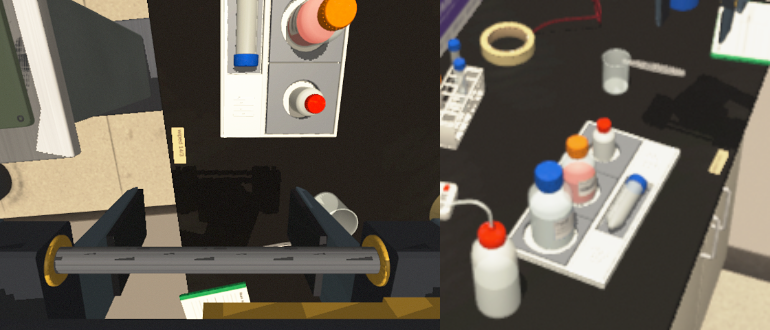

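The end view shows all three bottles upright in their holes (scene crop (549,200), (578,170), (603,140)). The tube lies flat in the trough (627,200), with its top at 37 mm (38 expected). The squeeze bottle and beaker have not moved, and the arm is clear.

```bash
python3 -c "
from station import ctrl
print(ctrl.sign_off())"
```

```text
the job is handed in; nothing more can be done
None
```

The job is handed in: the large, medium and small bottles stand in their matching holes and the tube lies in the trough, but the medium bottle was lifted out and put back after the tube because it blocked the gripper; the squeeze bottle and beaker were not moved, at about 80 s of the 115 s allowed.

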